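# Pack the food-processor attachments into their caddy

## Task

Put the three food-processor attachments away: lay the grater bar, the slicing disc and the T-shaped paddle each in the nest of its own shape in the white storage caddy, flat and fully home, then lower the cover over the caddy's two pins until it rests flush on both end walls. Leave the cup, the jug and the tin standing where they are.

Things in the scene. Friction and masses are not known exactly. Their poses are not given: they have to be found in the camera images.
- caddy: White caddy fixed to the worktop, 276 (x) x 130 (y) mm, origin at its underside's centre. Nest plate between x = +-112.5 mm, top at z = 18 mm, three nests 12 mm deep (floors at z = 6 mm) in a row along x. At each x end a wall 25.5 mm thick, 58 mm high, full y width, with a steel pin on top at x = +-124.5, y = 0: 12 mm diameter, 18 mm tall, upper 8 mm tapering to 4 mm.
- nest_grater (a point): Centre of the floor of the rectangular nest, 49 (x) x 115 (y) mm; axes as the caddy's.
- nest_disc (a point): Centre of the floor of the round nest, 85 mm diameter; axes as the caddy's.
- nest_paddle (a point): Point on the floor of the T-shaped nest that the paddle's origin belongs on; the T's cross bar lies towards +y; axes as the caddy's. The nest is 2.5 mm wider than the paddle on every side.
- cover_seat (a point): Middle between the tops of the two end walls, 58 mm above the worktop, where the cover's origin belongs; axes as the caddy's.
- cover: White cover plate, 276 (x) x 130 (y) x 8 mm, about 0.3 kg, lying on the worktop, origin at its underside's centre. Through holes of 16 mm diameter at x = +-124.5, y = 0. Black bridge handle on top: a bar 80 (x) x 16 (y) mm, from z = 26 to 44 mm, on a post at each end; pinch it across y. Fits the caddy either way round.
- grater: Aluminium grater bar, 44 (x) x 110 (y) x 14 mm, origin at the centre of its underside, with a black block to grip standing in the middle: 30 (x) x 20 (y) mm, from z = 14 to 44 mm. Seated, its x and y axes run along the caddy's, either way round.
- disc: Aluminium slicing disc, 80 mm diameter, 14 mm thick, origin at the centre of its underside, with a round black hub to grip of 26 mm diameter from z = 14 to 44 mm. Any turn fits.
- paddle: Aluminium T-shaped paddle, 14 mm thick. Cross bar 60 (x) x 24 (y) mm from y = 16 to 40 mm; stem 24 mm wide (x) from y = -60 to 16 mm. Origin on the underside, below the middle of a black block to grip: 24 (x) x 20 (y) mm, from z = 14 to 44 mm. Seated, its x and y axes run along the caddy's, the same way round.
- cup: Bystander: white ceramic cup, 72 mm diameter, 85 mm high, standing among the attachments; origin at the centre of its underside.
- jug: Bystander: lidded glass jug, round, no handle, steel lid, 84 mm diameter, 150 mm high, at the back; origin at the centre of its underside.
- tin: Bystander: bare steel tin, 74 mm diameter, 100 mm high, at the back; origin at the centre of its underside.
Things that resemble listed ones, but are neither listed nor needed, are in the scene too. Leave any purple or turquoise look-alike of the disc alone. Leave any green look-alike of the paddle alone.

How it is judged:
By the outcome, as a careful person would: the job done as asked, in the order asked, and still so for the second after the job is handed in, with the robot touching nothing.
It also fails if it takes over 72 s, if anything falls off the work surface, if the arm or the gripper's body presses on something with over 40 N, if the wrist force passes 120 N, or if a joint passes its speed limit or range.

## Robot

A 6-joint arm with a two-finger parallel gripper is mounted at the origin on the work surface. World frame = base frame: x ahead of the robot, y to its left, z up, the work surface at z = 0. Lengths are in m, angles in rad, forces in N, time in s.
With the tool pointing down it reaches from about 0.3 to 1 m from the base axis. Payload 5.1 kg.
Tool frame: the origin (TCP) lies at the very end of the fingers, on their centre line; the grasp point (between the pads) lies 19 mm behind it; z points along the fingers, y is the line along which they close (so a half turn about z gives the same grasp; the last joint's range is limited). The gripper opens to 95 mm and grips with 3 to 60 N. Pads are 20 mm wide; open, the fingers measure 119 mm over their backs; the gripper's body (75 mm by 180 mm) begins 59 mm behind the grasp point.
Start: joints at [-1.299, 0.124, 1.65, -0, 1.367, -0.083], TCP at [0.226, -0.61, 0.215] pointing down, gripper open.
Joint ranges: [-2.61, 2.61], [-1.02, 2.33], [0.03, 2.71], [-1.35, 4.49], [0.32, 2.68], [-2.91, 2.91]. Speed limits (rad/s): [2.57, 2.57, 3.14, 3.14, 3.14, 3.14].

## Interface

Orientations are given as a unit quaternion [x, y, z, w].
In Python, from cell import * gives the robot as it stands.
- The arm moves only by the tool play_rows, never from a script. Its argument "increments" is a list of rows, each an object with "linear": the shift along the tool's x, y, z in mm, a list of three; "spin": the turn about the tool's z in rad; "claw": the opening, from 0 (shut) to 1 (fully open). A call has 1 to 20 rows; each row is the pose to reach, as a shift and turn from the pose commanded when the call began, along the tool's axes at that moment; what a row does not reach only later rows make up. A row lasts 1/8 s, in which the tool goes at most 62.5 mm and 10.7 degrees, less where a joint would pass 70% of its speed; a pose out of reach is approached as far as the arm can. A call with a gripper value outside its range is refused whole. The fingers move at their own pace and stop on an object; the grip force is fixed at half the most. Time passes only in rows, so rows that repeat a pose let the fingers close. It gives the time, the measured TCP pose, the force, the opening and the grip force at its end, in the units of the state.
- state(): the state, without advancing time (a new reading comes with each control period).
- camera(name): name is "scene" or "top" or "wrist"; returns the picture (420x560x3 uint8, red, green, blue); there is no depth.
- camera_model(name): a dict with "camera_matrix" (3x3 intrinsics, pixels), "xyz" and "rotation" of the camera in the world. Camera axes: x right, y down, z forward; pixel columns grow to the right and rows downward; lengths in m; the calibration is good to about 2 mm. The wrist camera is an equidistant fisheye: a pixel r from the principal point sees the ray r / f radians off the axis. A picture is of the moment at which its call begins: read the wrist's pose just before it. camera_model takes no time and is no camera call; for the wrist camera it gives the pose at the moment of the call.
- finish_job(): hands the job in; it is judged then, once.
The state is a dict: "time_s": time; "qpos": joint angles; "qvel": joint speeds; "effort": joint torques, N m; "tcp_pos": TCP position; "orientation": TCP orientation; "force": force on the tool from outside, world axes, zero at the start; "ft_torque": the same for the moment, N m; "opening": finger opening in m; "gripper_force": force on a finger pad.
Only numpy, scipy, OpenCV 4.12 (cv2) and the standard library are available. Lean on these libraries where they do the work, as an engineer would, in place of code of your own. Each camera call takes 0.05 s, during which the arm holds its last target. There are 200 camera calls.

## Working session

There is one attempt and no reset: what is moved stays moved. The work goes in short steps, Python scripts to look and compute and a tool call to move; the robot and the scene stay as the last step left them, time stands still between calls to the robot, and variables do not carry over. Pictures are saved under pics/ and viewed, at most 10 in all, crops included, and the job is handed in when it is done.

Besides the shell and the picture viewer there is one more tool, called after "Call:" as name([rows], argument=value, ...), one row to a line, values as JSON. play_rows: Moves the arm, as the interface text tells. Its arguments: {"type":"object","properties":{"increments":{"type":"array"}},"required":["increments"]}

```bash
mkdir -p pics; ls
python3 - <<'E'
from cell import *
import cv2,numpy as np
for n in ["top","scene","wrist"]:
    m=camera_model(n);print(n,np.round(np.array(m["camera_matrix"]),1).tolist(),np.round(m["xyz"],4),np.round(m["rotation"],4).tolist())
    cv2.imwrite(f"pics/{n}0.png",camera(n)[:,:,::-1])
s=state();print(s)
E
```

```text
pics
top [[460.6, 0.0, 282.3], [0.0, 460.6, 206.0], [0.0, 0.0, 1.0]] [0.4668 0.0015 1.1366] [0.7136, -0.6995, 0.0305, -0.0243]
scene [[379.3, 0.0, 286.1], [0.0, 379.3, 212.9], [0.0, 0.0, 1.0]] [ 1.3053 -0.1483  0.6215] [0.6827, 0.5698, -0.2972, -0.3476]
wrist [[325.2, 0.0, 276.6], [0.0, 325.2, 214.3], [0.0, 0.0, 1.0]] [ 0.304  -0.5801  0.3824] [0.8116, -0.5646, -0.0862, 0.123]
{'time_s': 0.15, 'qpos': array([-1.29859803e+00,  1.24347865e-01,  1.65133208e+00,  6.39843262e-06,
        1.36751446e+00, -8.25710690e-02]), 'qvel': array([ 4.54058240e-06, -2.76237027e-04, -5.05916945e-03,  1.22434309e-03,
       -2.83199376e-04,  1.26730745e-04]), 'effort': array([ 8.79744530e-04, -4.18194044e+01, -3.60470581e+01,  7.75449676e-02,
        4.69091570e-02, -9.05746492e-05]), 'tcp_pos': array([ 0.22565257, -0.60904983,  0.21369093]), 'orientation': array([ 9.84308346e-01,  1.76455205e-01, -7.27016099e-05, -7.97576914e-04]), 'force': array([-0.68440725,  0.04734234,  0.45498892]), 'ft_torque': array([-0.01530169,  0.00193005,  0.0050061 ]), 'gripper_force': 0.0, 'opening': 0.09530857371698302}
```

View pics/top0.png

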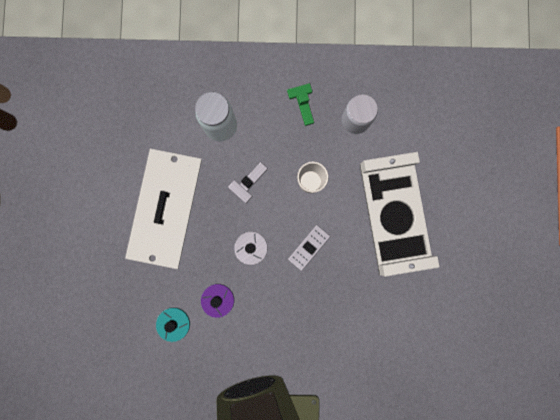

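View pics/scene0.png

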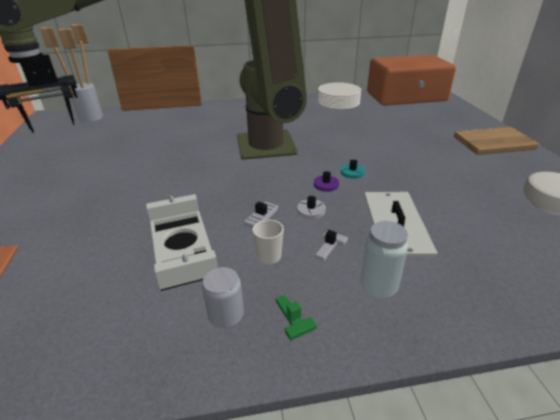

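```bash
cat > h.py <<'E'
from cell import *
import cv2,numpy as np
from scipy.spatial.transform import Rotation as R
from scipy.optimize import least_squares
def cam(n):
    m=camera_model(n);return n,np.array(m["camera_matrix"]),np.array(m["xyz"]),R.from_quat(m["rotation"]).as_matrix()
def ray(c,p):
    n,K,t,M=c;v=(np.array(p,float)-K[:2,2])/K[0,0]
    if n=="wrist":
        r=np.linalg.norm(v)+1e-12;d=np.r_[v/r*np.sin(r),np.cos(r)]
    else: d=np.r_[v,1]
    return M@d
def proj(c,P):
    n,K,t,M=c;q=(np.atleast_2d(P)-t)@M
    if n=="wrist":
        r=np.linalg.norm(q[:,:2],axis=1);v=q[:,:2]/(r[:,None]+1e-12)*np.arctan2(r,q[:,2])[:,None]
    else: v=q[:,:2]/q[:,2:]
    return v*K[0,0]+K[:2,2]
def onz(c,p,z):
    d=ray(c,p);return c[2]+d*(z-c[2][2])/d[2]
def tri(obs):  # [(cam,px),...]
    f=lambda X:np.concatenate([proj(c,X)[0]-p for c,p in obs])
    s=least_squares(f,onz(*obs[0],0.03));return s.x,np.abs(s.fun).max()
def snap(n,name):
    c=cam(n);im=camera(n);cv2.imwrite(f"pics/{name}.png",im[:,:,::-1]);np.save(f"pics/{name}.npy",im)
    import pickle;pickle.dump(c,open(f"pics/{name}.pkl","wb"));return c,im
def load(name):
    import pickle;return pickle.load(open(f"pics/{name}.pkl","rb")),np.load(f"pics/{name}.npy")
def yaw():
    x=R.from_quat(state()["orientation"]).as_matrix()[:,0];return np.arctan2(x[1],x[0])
def go(T,yawt=None):
    "print increment (mm, tool axes) and spin to world TCP target T with tool-x world yaw yawt (mod pi)"
    s=state();M=R.from_quat(s["orientation"]).as_matrix();d=M.T@(np.array(T)-s["tcp_pos"])*1000
    sp=0
    if yawt is not None: sp=-((yawt-yaw()+np.pi/2)%np.pi-np.pi/2)
    print("t",round(s["time_s"],2),"lin",np.round(d,1),"spin",round(sp,4),"q6",round(s["qpos"][5],3),"rows>=",max(np.linalg.norm(d)/62.5,abs(sp)/.187))
E
python3 - <<'E'
from h import *
c=cam("top")
for n,p,z in [("cover",(163,208),.04),("grater",(309,247),.044),("disc",(250,248),.044),("paddle",(247,182),.044),("cup",(313,170),.085),("jug",(211,103),.15),("tin",(362,107),.1),("pinT",(392,161),.07),("pinB",(412,266),.07),("tur",(171,326),.044),("pur",(216,301),.044),("disc nest",(397,218),.012)]: print(n,np.round(onz(c,p,z),3))
print(yaw()); go([.44,-.10,.24],0.0)
E
```

```text
cover [0.542 0.277 0.04 ]
grater [ 0.456 -0.072  0.044]
disc [0.451 0.067 0.044]
paddle [0.608 0.078 0.044]
cup [ 0.633 -0.076  0.085]
jug [0.766 0.154 0.15 ]
tin [ 0.779 -0.186  0.1  ]
pinT [ 0.661 -0.262  0.07 ]
pinB [ 0.417 -0.309  0.07 ]
tur [0.266 0.246 0.044]
pur [0.326 0.143 0.044]
disc nest [ 0.531 -0.289  0.012]
0.35476795611062534
t 0.15 lin [ 377.8 -402.9  -25.6] spin 0.3548 q6 -0.083 rows>= 8.847417240185152
```

Run:
```python
from h import *
go([.45,-.28,.25],0.17); c=cam("wrist");print(c[3][:,2])
```

```text
t 0.15 lin [ 324.7 -230.7  -35.9] spin 0.1848 q6 -0.083 rows>= 6.398478014890714
[-0.27864893 -0.1025649  -0.95490063]
```

Call:
play_rows([
  {"linear": [50, -35, -36], "spin": 0.05, "claw": 1},
  {"linear": [100, -70, -36], "spin": 0.1, "claw": 1},
  {"linear": [150, -105, -36], "spin": 0.185, "claw": 1},
  {"linear": [200, -142, -36], "spin": 0.185, "claw": 1},
  {"linear": [250, -178, -36], "spin": 0.185, "claw": 1},
  {"linear": [300, -213, -36], "spin": 0.185, "claw": 1},
  {"linear": [325, -231, -36], "spin": 0.185, "claw": 1},
  {"linear": [325, -231, -36], "spin": 0.185, "claw": 1},
  {"linear": [325, -231, -36], "spin": 0.185, "claw": 1},
])

```text
time_s: 1.27
tcp_pos: [0.4499, -0.2804, 0.2504]
orientation: [0.996, 0.085, -0.0, 0.0]
force: [-0.1, -0.4, 1.2]
opening: 0.095
gripper_force: 0.0
```

Run:
```python
from h import *
c,im=snap("wrist","w1"); print(np.round(state()["qvel"],3),state()["time_s"],state()["tcp_pos"],yaw(),c[2],c[3][:,2])
go([.45,.02,.25],0.0)
```

```text
[-0.011  0.    -0.001  0.003 -0.001  0.002] 1.325 [ 0.44976651 -0.28077653  0.25047237] 0.16873613388160927 [ 0.53235042 -0.26626641  0.41923055] [-0.29308897 -0.05108631 -0.95471935]
t 1.32 lin [  50.7 -296.5    0.4] spin 0.1687 q6 0.743 rows>= 4.812431854656047
```

View pics/w1.png

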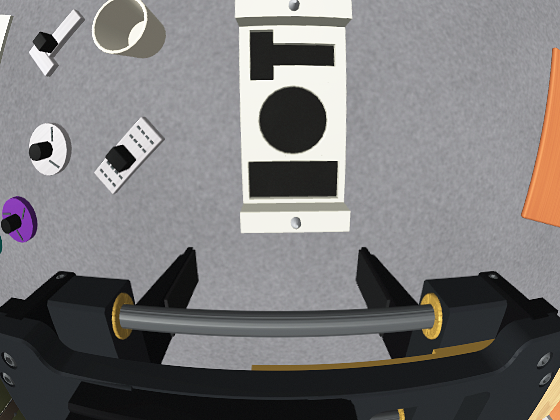

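Call:
play_rows([
  {"linear": [10, -60, 0], "spin": 0.08, "claw": 1},
  {"linear": [20, -110, 0], "spin": 0.168, "claw": 1},
  {"linear": [25, -150, 0], "spin": 0.168, "claw": 1},
  {"linear": [25, -150, 0], "spin": 0.168, "claw": 1},
  {"linear": [25, -150, 0], "spin": 0.168, "claw": 1},
])

```text
time_s: 1.95
tcp_pos: [0.4495, -0.1291, 0.2507]
orientation: [1.0, 0.0, 0.0, 0.0]
force: [0.7, 0.7, -0.1]
opening: 0.0954
gripper_force: 0.0
```

Run:
```python
from h import *
c,im=snap("wrist","w2"); print(state()["time_s"],state()["tcp_pos"],yaw(),c[2])
go([.45,.06,.25],0.0)
```

```text
2.0 [ 0.44950778 -0.12927001  0.25067633] -7.712695948803329e-05 [ 0.53299307 -0.12913501  0.4196047 ]
t 2.0 lin [   0.5 -189.3    0.6] spin -0.0001 q6 1.176 rows>= 3.0283497891599955
```

View pics/w2.png

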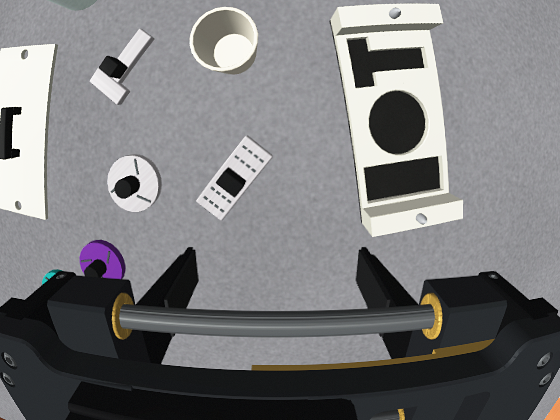

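Call:
play_rows([
  {"linear": [0, -60, 0], "spin": 0, "claw": 1},
  {"linear": [0, -120, 0], "spin": 0, "claw": 1},
  {"linear": [0, -180, 0], "spin": 0, "claw": 1},
  {"linear": [0, -200, 0], "spin": 0, "claw": 1},
  {"linear": [0, -200, 0], "spin": 0, "claw": 1},
  {"linear": [0, -200, 0], "spin": 0, "claw": 1},
])

```text
time_s: 2.75
tcp_pos: [0.4496, 0.0708, 0.2505]
orientation: [1.0, 0.0, -0.0, 0.0]
force: [0.1, 0.4, 0.9]
opening: 0.0952
gripper_force: 0.0
```

Run:
```python
from h import *
c,im=snap("wrist","w3"); print(state()["time_s"],state()["tcp_pos"],yaw(),c[2])
```

```text
2.8 [0.4495368  0.07067834 0.25053723] -0.0004721912313351864 [0.53316897 0.07067341 0.41937398]
```

View pics/w3.png

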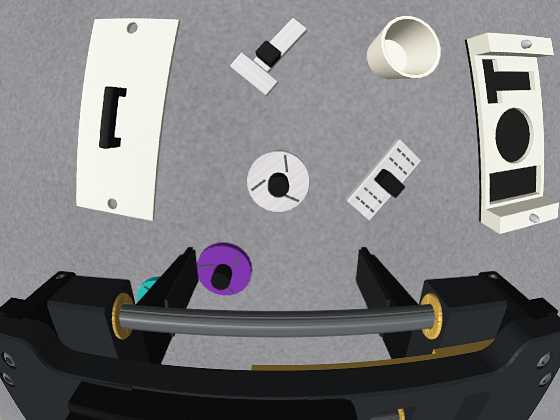

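```bash
cat > fit.py <<'E'
from h import *
from scipy.ndimage import map_coordinates
def dens(P,step=1.5):
    P=np.array(P,float);out=[]
    for a,b in zip(P,np.roll(P,-1,0)):
        n=max(2,int(np.linalg.norm(b-a)/step));out.append(a+(b-a)*np.arange(n)[:,None]/n)
    return np.vstack(out)
def at(P,z): return np.c_[P,np.full(len(P),z)]/1000
def rect(w,h,z,x=0,y=0): return at(dens([(x-w/2,y-h/2),(x+w/2,y-h/2),(x+w/2,y+h/2),(x-w/2,y+h/2)]),z)
def circ(r,z,x=0,y=0):
    a=np.arange(0,2*np.pi,1.5/r);return at(np.c_[x+r*np.cos(a),y+r*np.sin(a)],z)
def tee(g,z):
    a,b,c,d,e=30+g,40+g,16-g,12+g,-60-g
    return at(dens([(-a,c),(-a,b),(a,b),(a,c),(d,c),(d,e),(-d,e),(-d,c)]),z)
V=np.vstack
MOD=dict(grater=V([rect(44,110,14),rect(30,20,44)]),disc=V([circ(40,14),circ(13,44)]),paddle=V([tee(0,14),rect(24,20,44)]),
 cover=V([rect(276,130,8),circ(8,8,124.5),circ(8,8,-124.5),rect(80,16,44)]),
 caddy=V([rect(25.5,130,58,125.25),rect(25.5,130,58,-125.25)]),
 ngrater=rect(49,115,18),ndisc=circ(42.5,18),npaddle=tee(2.5,18))
_dt={}
def dt(name):
    if name not in _dt:
        c,im=load(name);g=cv2.resize(cv2.cvtColor(im,cv2.COLOR_RGB2GRAY),None,fx=4,fy=4,interpolation=cv2.INTER_CUBIC)
        e=cv2.Canny(cv2.GaussianBlur(g,(0,0),3),25,60)
        _dt[name]=(c,cv2.distanceTransform(255-e,cv2.DIST_L2,5)/4)
    return _dt[name]
def fit(model,names,p0,zfree=False,yawfree=True,cap=8):
    M=MOD[model]
    def f(p,s):
        q=[p[0],p[1],p[2] if yawfree else p0[2],p[3] if zfree else 0]
        W=M@R.from_euler("z",q[2]).as_matrix().T+[q[0],q[1],q[3]];r=[]
        for n in names:
            c,d=dt(n);uv=proj(c,W);x=uv*4+1.5
            r.append(np.minimum(map_coordinates(d,[x[:,1],x[:,0]],order=1,mode="nearest"),cap)/s)
        return np.concatenate(r)
    best=None
    for dx in (-6,0,6):
      for dy in (-6,0,6):
        for da in (-.06,0,.06):
          p=np.array([p0[0]+dx/1e3,p0[1]+dy/1e3,p0[2]+da,0])
          for s in (3.,.7): 
            o=least_squares(f,p,args=(s,),loss="soft_l1",x_scale=[.005,.005,.05,.005],diff_step=1e-3)
            p=o.x
          if best is None or o.cost<best.cost: best=o
    return best.x,np.median(f(best.x,1.))
def show(model,names,p0,**k):
    p,m=fit(model,names,p0,**k);print(model,names,"xy mm",np.round(p[:2]*1e3,1),"yaw",round(p[2],4),"z",round(p[3]*1e3,1),"med px",round(m,2));return p
E
python3 - <<'E'
from fit import *
snap("top","top1")
c,_=load("w2");c3,_=load("w3")
# rough from hand pixels, two-view block-top heights
for n,a,b in [("grater",(232,180),(390,182)),("disc",(126,187),(278,184)),("paddle",(113,67),(268,53))]:
    X,e=tri([(c,a),(load("w3")[0],b)]);print(n,np.round(X,4),round(e,2))
y=lambda a,b:np.arctan2(*(onz(c3,b,.014)-onz(c3,a,.014))[[1,0]])
yg=y((362,212),(409,150))-np.pi/2; yp=y((290,35),(252,75))-np.pi/2; yc=y((112,203),(132,27))
I=dict(grater=(.456,-.072,yg),disc=(.451,.067,0),paddle=(.606,.078,yp),cover=(.541,.277,yc))
for k in I:
    for ns in (["w2"],["w3"],["top1"]):
        if k=="cover" and ns==["w2"]: continue
        show(k,ns,I[k],yawfree=k!="disc")
    show(k,["w3"] if k=="cover" else ["w2","w3"],I[k],yawfree=k!="disc",zfree=True)
for ns in (["w1"],["w2"],["top1"]): show("caddy",ns,(.539,-.286,.19))
show("caddy",["w1","w2"],(.539,-.286,.19),zfree=True)
c1,_=load("w1")
for k,px in (("ngrater",(293,180)),("ndisc",(293,120)),("npaddle",(293,55))):
    P=onz(c1,px,.018)
    for ns in (["w1"],["w2"]): show(k,ns,(P[0],P[1],.19),yawfree=k!="ndisc")
    show(k,["w1","w2"],(P[0],P[1],.19),yawfree=k!="ndisc",zfree=True)
E
```

```text
grater [ 0.4551 -0.0747  0.028 ] 0.4
disc [0.4503 0.0685 0.0306] 0.48
paddle [0.6097 0.0804 0.0278] 0.49
grater ['w2'] xy mm [454.8 -73.2] yaw -2.2506 z 0.0 med px 0.59
grater ['w3'] xy mm [454.1 -71.7] yaw -2.2527 z 0.0 med px 0.36
grater ['top1'] xy mm [454.6 -72.8] yaw -2.2502 z 0.0 med px 0.17
grater ['w2', 'w3'] xy mm [453.7 -72.7] yaw -2.252 z -3.8 med px 0.3
disc ['w2'] xy mm [450.4  67.9] yaw -0.06 z 0.0 med px 0.39
disc ['w3'] xy mm [450.6  68.8] yaw -0.06 z 0.0 med px 0.34
disc ['top1'] xy mm [606.7  80.1] yaw -0.06 z 0.0 med px 1.75
disc ['w2', 'w3'] xy mm [449.9  69. ] yaw 0.0 z -2.9 med px 0.23
paddle ['w2'] xy mm [609.   79.4] yaw 0.8593 z 0.0 med px 0.48
paddle ['w3'] xy mm [607.7  80. ] yaw 0.8574 z 0.0 med px 0.46
paddle ['top1'] xy mm [609.7  80.3] yaw 0.8601 z 0.0 med px 0.26
paddle ['w2', 'w3'] xy mm [609.3  81.1] yaw 0.8602 z -3.6 med px 0.47
cover ['w3'] xy mm [543.3 284.3] yaw -0.177 z 0.0 med px 0.21
cover ['top1'] xy mm [544.4 284.2] yaw -0.1766 z 0.0 med px 0.22
cover ['w3'] xy mm [543.3 284.7] yaw -0.1768 z -0.9 med px 0.19
caddy ['w1'] xy mm [ 539.1 -285.8] yaw 0.1825 z 0.0 med px 0.38
caddy ['w2'] xy mm [ 538.9 -284.8] yaw 0.1831 z 0.0 med px 0.3
caddy ['top1'] xy mm [ 539.7 -285.6] yaw 0.1832 z 0.0 med px 0.21
caddy ['w1', 'w2'] xy mm [ 539.  -285.6] yaw 0.1836 z -1.1 med px 0.19
ngrater ['w1'] xy mm [ 457.8 -300.7] yaw 0.1842 z 0.0 med px 0.71
ngrater ['w2'] xy mm [ 456.1 -291.8] yaw 0.1831 z 0.0 med px 0.36
ngrater ['w1', 'w2'] xy mm [ 455.5 -301.3] yaw 0.1824 z -10.8 med px 0.32
ndisc ['w1'] xy mm [ 531.4 -286.4] yaw 0.13 z 0.0 med px 0.83
ndisc ['w2'] xy mm [ 531.6 -286.1] yaw 0.25 z 0.0 med px 0.54
ndisc ['w1', 'w2'] xy mm [ 531.3 -287.2] yaw 0.3116 z -11.7 med px 0.29
npaddle ['w1'] xy mm [ 610.7 -262.5] yaw 0.183 z 0.0 med px 0.32
npaddle ['w2'] xy mm [ 610.6 -261.1] yaw 0.1838 z 0.0 med px 0.45
npaddle ['w1', 'w2'] xy mm [ 612.1 -262.2] yaw 0.1823 z -8.2 med px 0.27
```

Run:
```python
from fit import *
a=.1832;C=np.array([.5393,-.2856])
MOD["ngrater"]=V([rect(49,115,18),rect(49,115,6)]);MOD["ndisc"]=V([circ(42.5,18),circ(42.5,6)]);MOD["npaddle"]=V([tee(2.5,18),tee(2.5,6)])
for k,l in (("ngrater",(-85,0)),("ndisc",(-8,0)),("npaddle",(76,10))):
    u=np.array(l)/1e3;P=C+[u[0]*np.cos(a)-u[1]*np.sin(a),u[0]*np.sin(a)+u[1]*np.cos(a)]
    for ns in (["w1"],["w2"],["w1","w2"]):
        p=show(k,ns,(P[0],P[1],a),yawfree=False,cap=4);d=p[:2]-C;print("  local",np.round([1e3*(d[0]*np.cos(a)+d[1]*np.sin(a)),1e3*(-d[0]*np.sin(a)+d[1]*np.cos(a))],1))
go([.4546,-.0726,.10],.891);go([.4546,-.0726,.017],.891)
```

```text
ngrater ['w1'] xy mm [ 457.3 -300.6] yaw 0.2432 z 0.0 med px 0.5
  local [-83.4   0.2]
ngrater ['w2'] xy mm [ 455.7 -291.6] yaw 0.1232 z 0.0 med px 0.47
  local [-83.3   9.3]
ngrater ['w1', 'w2'] xy mm [ 457.3 -301. ] yaw 0.1232 z 0.0 med px 0.53
  local [-83.4  -0.2]
ndisc ['w1'] xy mm [ 531.4 -286.8] yaw 0.1232 z 0.0 med px 0.38
  local [-8.   0.3]
ndisc ['w2'] xy mm [ 531.4 -287. ] yaw 0.1232 z 0.0 med px 0.43
  local [-8.   0.1]
ndisc ['w1', 'w2'] xy mm [ 531.4 -286.8] yaw 0.2432 z 0.0 med px 0.38
  local [-8.   0.3]
npaddle ['w1'] xy mm [ 611.5 -262.1] yaw 0.1232 z 0.0 med px 0.65
  local [75.3  9.9]
npaddle ['w2'] xy mm [ 611.6 -262.4] yaw 0.2432 z 0.0 med px 0.55
  local [75.3  9.7]
npaddle ['w1', 'w2'] xy mm [ 611.6 -262.2] yaw 0.2432 z 0.0 med px 0.57
  local [75.3  9.8]
t 2.85 lin [  5.2 143.2 150.6] spin -0.8916 q6 1.61 rows>= 4.767772370916565
t 2.85 lin [  5.3 143.2 233.6] spin -0.8916 q6 1.61 rows>= 4.767772370916565
```

Call:
play_rows([
  {"linear": [1, 30, 30], "spin": -0.18, "claw": 0.6},
  {"linear": [2, 60, 60], "spin": -0.36, "claw": 0.6},
  {"linear": [3, 90, 90], "spin": -0.54, "claw": 0.6},
  {"linear": [4, 120, 120], "spin": -0.72, "claw": 0.6},
  {"linear": [5.2, 143.2, 150], "spin": -0.8916, "claw": 0.6},
  {"linear": [5.2, 143.2, 180], "spin": -0.8916, "claw": 0.6},
  {"linear": [5.2, 143.2, 180], "spin": -0.8916, "claw": 0.6},
])

```text
time_s: 3.72
tcp_pos: [0.4523, -0.0718, 0.0682]
orientation: [0.902, 0.431, -0.002, -0.002]
force: [0.2, -0.1, 0.0]
opening: 0.0571
gripper_force: 0.0
```

Run:
```python
from h import *
snap("wrist","w4");go([.4546,-.0726,.017],.891)
```

```text
t 3.77 lin [-0.1  1.2 53.1] spin 0.0006 q6 0.405 rows>= 0.8490474563402399
```

Call:
play_rows([
  {"linear": [0, 0.5, 30], "spin": 0, "claw": 0.6},
  {"linear": [0, 0.5, 50], "spin": 0, "claw": 0.6},
  {"linear": [0, 0.5, 50], "spin": 0, "claw": 0.6},
  {"linear": [0, 0.5, 50], "spin": 0, "claw": 0.1},
  {"linear": [0, 0.5, 50], "spin": 0, "claw": 0.1},
  {"linear": [0, 0.5, 50], "spin": 0, "claw": 0.1},
  {"linear": [0, 0.5, 50], "spin": 0, "claw": 0.1},
])

```text
time_s: 4.65
tcp_pos: [0.4553, -0.0715, 0.0211]
orientation: [0.902, 0.432, 0.0, 0.0]
force: [-0.5, 0.6, 0.1]
opening: 0.0228
gripper_force: 0.0
```

Run:
```python
from h import *
s=state();print(s["opening"],s["gripper_force"],s["tcp_pos"],s["force"],yaw())
a=.1832;C=np.array([.5393,-.2856])
for x,y in((-84,0),(-8,0),(76,10)): print(C+np.array([x*np.cos(a)-y*np.sin(a),x*np.sin(a)+y*np.cos(a)])/1e3)
go([.4546,-.0726,.15],.891)
go([.4567,-.3009,.15],.1832)
```

```text
0.022823576347481903 0.0 [ 0.45532694 -0.07148956  0.02106175] [-0.48279484  0.61900725  0.05705939] 0.8934757862157002
[ 0.45670568 -0.30090286]
[ 0.53143387 -0.28705742]
[ 0.61220643 -0.26192189]
t 4.65 lin [  -1.3    0.2 -128.9] spin 0.0025 q6 0.405 rows>= 2.0631212345565335
t 4.65 lin [-177.9  144.9 -128.9] spin 0.7103 q6 0.405 rows>= 4.210648766885181
```

Call:
play_rows([
  {"linear": [-0.5, 0, 3], "spin": 0, "claw": 0},
  {"linear": [-0.5, 0, 3], "spin": 0, "claw": 0},
  {"linear": [-0.5, 0, 3], "spin": 0, "claw": 0},
  {"linear": [-0.5, 0, 3], "spin": 0, "claw": 0},
])

```text
time_s: 5.15
tcp_pos: [0.4554, -0.0716, 0.0205]
orientation: [0.902, 0.432, -0.0, -0.001]
force: [-8.8, 4.5, 18.9]
opening: 0.0199
gripper_force: 30.0
```

Run:
```python
from h import *
s=state();print(s["opening"],s["gripper_force"],s["tcp_pos"],s["force"],yaw())
go([.4567,-.3009,.15],.1832)
```

```text
0.019934969121562725 29.999688863754272 [ 0.45540827 -0.07156274  0.02051297] [-8.82613508  4.48838271 18.8984548 ] 0.8930314222129537
t 5.15 lin [-177.8  144.6 -129.7] spin 0.7098 q6 0.404 rows>= 4.213931643470926
```

Call:
play_rows([
  {"linear": [0, 0, -10], "spin": 0, "claw": 0},
  {"linear": [0, 0, -60], "spin": 0, "claw": 0},
  {"linear": [-30, 25, -115], "spin": 0.12, "claw": 0},
  {"linear": [-65, 55, -130], "spin": 0.26, "claw": 0},
  {"linear": [-100, 85, -130], "spin": 0.4, "claw": 0},
  {"linear": [-135, 112, -130], "spin": 0.56, "claw": 0},
  {"linear": [-165, 136, -130], "spin": 0.7098, "claw": 0},
  {"linear": [-178, 144.6, -130], "spin": 0.7098, "claw": 0},
  {"linear": [-178, 144.6, -130], "spin": 0.7098, "claw": 0},
  {"linear": [-178, 144.6, -130], "spin": 0.7098, "claw": 0},
])

```text
time_s: 6.4
tcp_pos: [0.4557, -0.3, 0.1473]
orientation: [0.996, 0.093, -0.0, -0.001]
force: [0.1, 0.8, -1.0]
opening: 0.0198
gripper_force: 30.0
```

Run:
```python
from fit import *
s=state();print(s["opening"],s["gripper_force"],s["tcp_pos"],s["force"],yaw())
snap("wrist","w5")
go([.4567,-.3009,.15],.1832)
```

```text
0.01975624184702503 29.99138653278351 [ 0.45574984 -0.29995355  0.14731064] [ 0.10169826  0.83967729 -1.00314257] 0.18526592138125306
t 6.45 lin [ 0.6  1.1 -2.6] spin 0.0023 q6 0.705 rows>= 0.04605352740459112
```

View pics/w5.png

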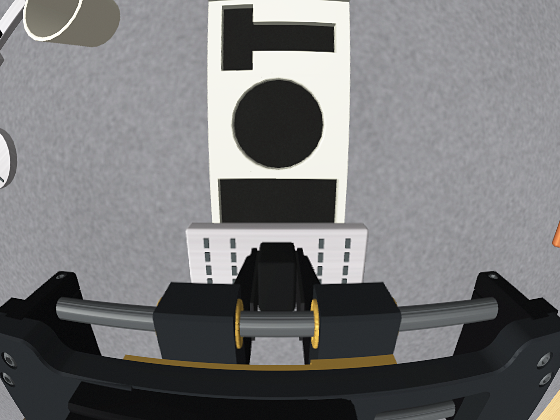

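```bash
cat >> fit.py <<'E'
a0=.1832;C0=np.array([.5393,-.2856])
def loc(p):
    d=(np.array(p[:2])-C0)*1e3;return np.array([d[0]*np.cos(a0)+d[1]*np.sin(a0),-d[0]*np.sin(a0)+d[1]*np.cos(a0)])
def wor(x,y): return C0+np.array([x*np.cos(a0)-y*np.sin(a0),x*np.sin(a0)+y*np.cos(a0)])/1e3
for z in (18,6):
    MOD[f"g{z}"]=rect(49,115,z);MOD[f"d{z}"]=circ(42.5,z);MOD[f"p{z}"]=tee(2.5,z)
E
python3 - <<'E'
from fit import *
z=126.8
MOD["held"]=V([rect(44,110,z+14)]); 
MOD["held2"]=V([rect(44,110,z+14),rect(44,110,z)])
for h in("held","held2"):
    p=show(h,["w5"],(.4557,-.300,.185),cap=4);print(loc(p))
for k,l in (("g",(-84,0)),("d",(-8,0)),("p",(76,10))):
    for zz in (18,6):
        p=show(f"{k}{zz}",["w5"],(*wor(*l),a0),cap=3,yawfree=k!="d");print("  ",loc(p))
E
```

```text
held ['w5'] xy mm [1015.9 3065.1] yaw 1.4198 z 0.0 med px 0.66
[1079.08248745 3207.82399723]
held2 ['w5'] xy mm [6471.5  347.1] yaw -1.4548 z 0.0 med px 0.75
[5948.20224985 -458.57099652]
g18 ['w5'] xy mm [5079.1  178.4] yaw -1.4571 z 0.0 med px 0.77
   [4548.35983339 -370.84390785]
g6 ['w5'] xy mm [ 453.9 -300.5] yaw 0.1841 z 0.0 med px 1.17
   [-86.6888727    0.93415492]
d18 ['w5'] xy mm [ 531.4 -286. ] yaw 0.2432 z 0.0 med px 0.98
   [-7.83024425  1.03829598]
d6 ['w5'] xy mm [ 531.5 -286.3] yaw 0.1232 z 0.0 med px 0.52
   [-7.80757102  0.71203039]
p18 ['w5'] xy mm [ 610.6 -262.5] yaw 0.1861 z 0.0 med px 0.28
   [74.33293686  9.71420397]
p6 ['w5'] xy mm [ 613.3 -260.8] yaw 0.1867 z 0.0 med px 0.39
   [77.27219977 10.93197713]
```

Run:
```python
from fit import *
c,im=load("w5");g=cv2.cvtColor(im,cv2.COLOR_RGB2GRAY).astype(int)
print("col280 172-188",g[172:188,276:284].mean(1).astype(int));print("col280 216-236",g[216:236,255:262].mean(1).astype(int))
print("row205 210-226",g[200:206,208:228].mean(0).astype(int));print("row205 328-350",g[200:206,328:350].mean(0).astype(int))
print("row250 180-196",g[236:240,180:196].mean(0).astype(int));print("row250 358-376",g[236:240,358:376].mean(0).astype(int))
def pl(n,P,z,yw=a0,o=None):
    o=wor(*P) if o is None else o
    print(n,np.round(proj(c,[*o,z])[0],1))
for x in(-84,):
  for z in(.018,.006): pl(f"front edge x{x} z{z}",(x+24.5,0),z); pl("left",(x+10,57.5),z); pl("right",(x+10,-57.5),z)
s=np.array([.4557,-.2999]);u=np.array([np.cos(.185),np.sin(.185)]);v=np.array([-u[1],u[0]])
for z in(.1268,.1408): pl(f"gr front z{z}",0,z,o=s+u*.022);pl("L",0,z,o=s+u*.015+v*.055);pl("R",0,z,o=s+u*.015-v*.055)
```

```text
col280 172-188 [243 242 242 242 244 248 209  17  30  33  32  32  33  33  33  32]
col280 216-236 [ 33  33  34  34  33  31  51 102 118 119 120 126 136 181 211 214 219 222
 218 214]
row205 210-226 [147 147 142 241 244 242 242 242 243 245 239  95  93  43  30  32  33  33
  33  32]
row205 328-350 [ 33  33  32  32  32  30  23 133 209 228 239 243 242 241 242 243 246 208
 146 150 148 146]
row250 180-196 [140 144 146 147 146 148 187 232 220 216 216 217 217 216 217 217]
row250 358-376 [216 216 217 216 217 217 218 216 188 138 138 152 152 151 150 147 143 143]
front edge x-84 z0.018 [277.8 179. ]
left [217.4 194.1]
right [337.9 194.4]
front edge x-84 z0.006 [277.7 176.6]
left [219.5 191.2]
right [335.8 191.5]
gr front z0.1268 [276.3 218.5]
L [189.6 228.8]
R [363.1 228.9]
gr front z0.1408 [276.3 226.1]
L [183.8 236.8]
R [368.8 236.9]
```

Run:
```python
from fit import *
c,_=load("w5");f=lambda p,z:np.round(loc(onz(c,p,z)),1)
print("cam",c[2],loc(c[2]))
for z in (.1408,.136,.132): print(z,"front",f((258,228.8),z),"L",f((186.2,237.5),z),"R",f((366.3,237.5),z),"bottom front",f((258,222.3),z-.014))
for z in (.018,.012,.006): print(z,"front",f((279.5,178.4),z),"L",f((218.7,202.5),z),f((220.8,202.5),z),"R",f((336.2,202.5),z),f((334.7,202.5),z))
print("tcp",loc([.45575,-.29995]))
```

```text
cam [ 0.53795367 -0.28471197  0.31613498] [-1.16201988  1.11844005]
0.1408 front [-64.5  11.7] L [-70.3  54.7] R [-70.1 -52.3] bottom front [-65.3  12.5]
0.136 front [-66.2  12. ] L [-72.2  56.2] R [-72.  -53.7] bottom front [-66.9  12.8]
0.132 front [-67.7  12.2] L [-73.8  57.4] R [-73.5 -54.9] bottom front [-68.3  13. ]
0.018 front [-59.   -1.6] L [-82.3  56.6] [-82.3  54.6] R [-82.  -56.2] [-82.  -54.7]
0.012 front [-60.1  -1.7] L [-83.9  57.7] [-83.9  55.6] R [-83.6 -57.4] [-83.6 -55.9]
0.006 front [-61.3  -1.7] L [-85.5  58.8] [-85.5  56.7] R [-85.3 -58.5] [-85.3 -57. ]
tcp [-84.76609365   1.11102059]
```

Call:
play_rows([
  {"linear": [2.8, 1.2, 40], "spin": 0.002, "claw": 0},
  {"linear": [2.8, 1.2, 80], "spin": 0.002, "claw": 0},
  {"linear": [2.8, 1.2, 98], "spin": 0.002, "claw": 0},
  {"linear": [2.8, 1.2, 98], "spin": 0.002, "claw": 0},
  {"linear": [2.8, 1.2, 98], "spin": 0.002, "claw": 0},
])

```text
time_s: 7.08
tcp_pos: [0.46, -0.3025, 0.0515]
orientation: [0.996, 0.091, 0.001, 0.001]
force: [1.4, -0.9, -1.7]
opening: 0.0198
gripper_force: 30.0
```

Run:
```python
from fit import *
c,im=snap("wrist","w6");print(state()["tcp_pos"],loc(state()["tcp_pos"]),state()["force"],yaw())
cv2.imwrite("pics/w6c.png",cv2.resize(im[150:290,160:400,::-1],None,fx=3.3,fy=3.3,interpolation=cv2.INTER_CUBIC))
```

```text
[ 0.46015638 -0.30267741  0.05176962] [-80.9303225   -2.37349357] [-0.51206038  0.0958606  -0.79923201] 0.18191371638044926
```

View pics/w6c.png

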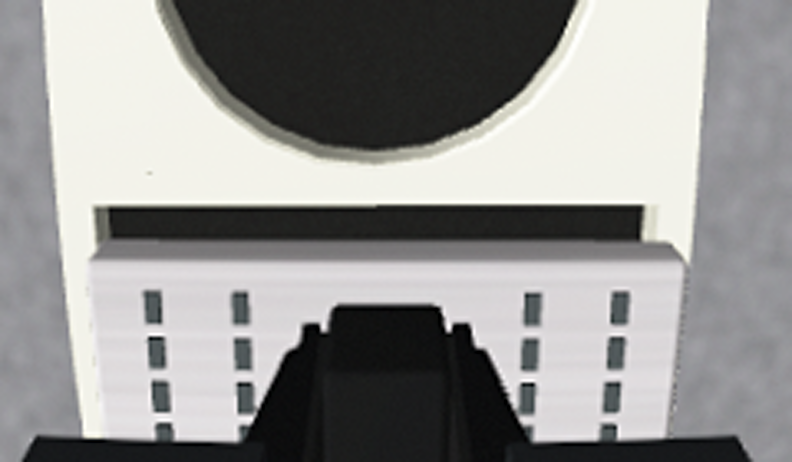

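Run:
```python
from fit import *
c,im=load("w6");s=state();print(s["tcp_pos"],loc(s["tcp_pos"]),s["time_s"],np.round(s["qvel"],4))
q=lambda x,y:(160+(x+.5)/3.3-.5,150+(y+.5)/3.3-.5)
f=lambda p,z:np.round(loc(onz(c,q(*p),z)),1)
for dz in (0,-.005):
  print("nest L,R,mid",f((94,206),.018+dz),f((658,206),.018+dz))
  print("grater bottom L,R",f((107,241),.031+dz),f((671,242),.031+dz),"top",f((91,262),.045+dz),f((687,262),.045+dz))
```

```text
[ 0.46015638 -0.30267741  0.05176962] [-80.9303225   -2.37349357] 7.125 [-0.0048 -0.0022 -0.0005 -0.0002 -0.0012 -0.0007]
nest L,R,mid [-58.7  56.6] [-58.9 -57.2]
grater bottom L,R [-61.8  50.8] [-62.2 -56.8] top [-61.   50.3] [-61.2 -56.1]
nest L,R,mid [-60.2  58. ] [-60.4 -58.6]
grater bottom L,R [-63.5  52.2] [-63.9 -58.3] top [-62.8  51.7] [-63.  -57.6]
```

Call:
play_rows([
  {"linear": [0.3, -2.6, 0], "spin": 0, "claw": 0},
  {"linear": [0.3, -2.6, 10], "spin": 0, "claw": 0},
  {"linear": [0.3, -2.6, 10], "spin": 0, "claw": 0},
  {"linear": [0.3, -2.6, 10], "spin": 0, "claw": 0},
])

```text
time_s: 7.62
tcp_pos: [0.4585, -0.2991, 0.0393]
orientation: [0.996, 0.091, -0.0, -0.0]
force: [0.6, 0.5, -0.8]
opening: 0.0199
gripper_force: 30.0
```

Run:
```python
from fit import *
c,im=snap("wrist","w7");s=state();print(s["tcp_pos"],loc(s["tcp_pos"]),s["force"],yaw())
g=cv2.cvtColor(im,cv2.COLOR_RGB2GRAY).astype(int)
print("col255 205-240",g[205:240,240:262].mean(1).astype(int))
for r in (214,226,233): print(r,g[r,180:200],g[r,355:375])
```

```text
[ 0.45862508 -0.29924515  0.03959556] [-81.81072115   1.28029932] [ 0.22703075 -0.90824829 -0.92796377] 0.1815463461738778
col255 205-240 [241 241 241 241 241 240 241 241 241 243 241 127  22  30  32  31  30  51
 100 117 118 118 123 136 179 209 212 217 220 216 212 210 214 215 213]
214 [242 241 241 241 241 241 241 241 242 242 242 242 243 242 243 243 243 243
 243 243] [244 244 244 244 244 244 244 244 244 243 242 242 242 242 241 241 241 241
 241 241]
226 [241 241 241 241 241 241 242 241 212 142 120 123 123 124 123 122 122 122
 122 123] [123 123 126 125 124 124 125 126 124 121 142 198 220 225 237 241 241 241
 241 241]
233 [243 241 241 241 241 240 233 226 220 220 220 220 221 220 220 220 220 220
 220 221] [220 219 219 219 219 219 219 219 220 220 222 210 158 215 244 241 241 241
 240 241]
```

Run:
```python
from fit import *
c,im=load("w7");g=cv2.cvtColor(im,cv2.COLOR_RGB2GRAY).astype(int)
for r in (219,220,224): print(r,g[r,180:200],g[r,352:375])
f=lambda p,z:np.round(loc(onz(c,p,z)),1)
print("nest front",f((251,215.9),.018),"grater bot",f((251,222.4),.019),"top",f((251,228.8),.033),"grater L/R",f((188.7,226),.019),f((365.6,226),.019),f((187,233),.033),f((367,233),.033))
```

```text
219 [241 241 241 241 241 241 241 245 223 130  98 102 106  95  26  32  35  32
  32  33] [ 31  32  33  32  36  33  32  32  33  33  31  23 132 227 218 216 216 229
 241 241 241 241 241]
220 [241 241 241 241 241 241 241 245 222 129  98 103 104 109  27  33  32  31
  31  33] [ 32  32  32  33  32  31  32  32  32  33  31  20 157 225 219 216 215 231
 242 241 241 241 241]
224 [241 241 241 241 241 241 241 243 248 194 134 118 118 116 118 118 119 118
 118 118] [122 123 122 124 123 123 123 123 123 124 124  96 177 224 218 217 219 235
 241 241 241 241 241]
nest front [-58.6  17. ] grater bot [-62.5  17. ] top [-61.6  16. ] grater L/R [-64.9  56.9] [-65.1 -55. ] [-64.4  54.2] [-64.6 -52.1]
```

Call:
play_rows([
  {"linear": [0.9, 1.2, 0], "spin": -0.002, "claw": 0},
  {"linear": [0.9, 1.2, 0], "spin": -0.002, "claw": 0},
  {"linear": [0.9, 1.2, 0], "spin": -0.002, "claw": 0},
])

```text
time_s: 8.05
tcp_pos: [0.4598, -0.3003, 0.0397]
orientation: [0.996, 0.092, 0.0, 0.0]
force: [-0.5, -0.9, -1.3]
opening: 0.0196
gripper_force: 30.0
```

Run:
```python
from fit import *
for i in range(3):
    s=state();print(s["tcp_pos"],loc(s["tcp_pos"]),s["time_s"])
    if i<2:c,im=snap("wrist","w8")
g=cv2.cvtColor(im,cv2.COLOR_RGB2GRAY).astype(int)
print("col255 205-240",g[210:235,240:262].mean(1).astype(int))
for r in (219,224): print(r,g[r,180:200],g[r,352:375])
```

```text
[ 0.45982361 -0.30030258  0.03973155] [-8.08248871e+01  2.22273489e-02] 8.05
[ 0.45976987 -0.3002379   0.03969025] [-80.8659447    0.09561288] 8.1
[ 0.45977101 -0.30023784  0.03967526] [-80.86481516   0.09545839] 8.15
col255 205-240 [241 241 241 241 241 241 246 241  15  29  31  29  50 101 117 118 119 124
 136 179 209 212 217 220 216]
219 [241 241 241 241 241 244 232 144  95 100 100 107  37  27  30  30  28  29
  31  31] [ 29  30  29  29  29  30  31  30  28  18 171 222 218 215 218 231 242 241
 241 241 241 241 241]
224 [241 241 241 241 241 242 247 207  90 125 141 120 118 119 119 119 118 119
 118 118] [123 122 123 123 123 124 123 124 123 121 117 116 200 221 224 240 241 241
 241 241 240 240 241]
```

Call:
play_rows([
  {"linear": [0, 0, 4], "spin": 0, "claw": 0},
  {"linear": [0, 0, 8], "spin": 0, "claw": 0},
  {"linear": [0, 0, 12], "spin": 0, "claw": 0},
  {"linear": [0, 0, 12], "spin": 0, "claw": 0},
])

```text
time_s: 8.65
tcp_pos: [0.4594, -0.3, 0.027]
orientation: [0.996, 0.092, -0.0, -0.0]
force: [-0.4, 0.0, -1.6]
opening: 0.0197
gripper_force: 30.0
```

Run:
```python
from fit import *
s=state();print(s["tcp_pos"],loc(s["tcp_pos"]),s["force"],yaw())
```

```text
[ 0.45942492 -0.29996212  0.02704789] [-81.15488033   0.42962019] [-0.36349775  0.01323191 -1.56340132] 0.18362661132910021
```

Call:
play_rows([
  {"linear": [0, 0, 2], "spin": 0, "claw": 0},
  {"linear": [0, 0, 2], "spin": 0, "claw": 0.4},
  {"linear": [0, 0, 2], "spin": 0, "claw": 0.4},
  {"linear": [0, 0, -5], "spin": 0, "claw": 0.4},
  {"linear": [0, 0, -60], "spin": 0, "claw": 0.6},
  {"linear": [0, 0, -120], "spin": 0, "claw": 0.6},
  {"linear": [0, 0, -120], "spin": 0, "claw": 0.6},
])

```text
time_s: 9.52
tcp_pos: [0.4632, -0.3029, 0.1551]
orientation: [0.996, 0.092, 0.005, 0.005]
force: [0.2, -0.7, -0.2]
opening: 0.0562
gripper_force: 0.0
```

Run:
```python
from fit import *
c,im=snap("wrist","w9");s=state();print(s["tcp_pos"],s["force"],s["opening"])
cv2.imwrite("pics/w9.png",im[:,:,::-1])
go([.4506,.0685,.07],.1832)
```

```text
[ 0.46150439 -0.30161921  0.15161518] [-0.19169991  0.24149104 -0.37852632] 0.05677853097116283
t 9.57 lin [  56.5 -366.3   79.9] spin 0.0004 q6 0.711 rows>= 6.066683839565081
```

View pics/w9.png

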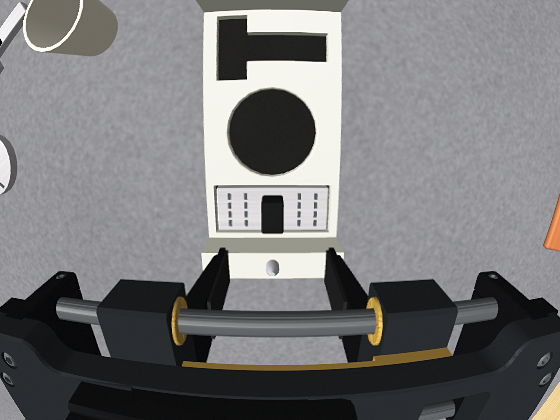

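Call:
play_rows([
  {"linear": [9, -58, 0], "spin": 0, "claw": 0.6},
  {"linear": [18, -116, 0], "spin": 0, "claw": 0.6},
  {"linear": [27, -174, 0], "spin": 0, "claw": 0.6},
  {"linear": [36, -232, 0], "spin": 0, "claw": 0.6},
  {"linear": [45, -290, 0], "spin": 0, "claw": 0.6},
  {"linear": [54, -346, 20], "spin": 0, "claw": 0.6},
  {"linear": [56.5, -366.3, 60], "spin": 0, "claw": 0.6},
  {"linear": [56.5, -366.3, 80], "spin": 0, "claw": 0.6},
  {"linear": [56.5, -366.3, 80], "spin": 0, "claw": 0.6},
  {"linear": [56.5, -366.3, 80], "spin": 0, "claw": 0.6},
])

```text
time_s: 10.82
tcp_pos: [0.4486, 0.07, 0.0678]
orientation: [0.996, 0.091, -0.0, -0.0]
force: [1.3, 0.8, 0.8]
opening: 0.0574
gripper_force: 0.0
```

Run:
```python
from fit import *
go([.4506,.0685,.022],.1832)
```

```text
t 10.82 lin [ 1.7  1.8 45.8] spin -0.0001 q6 1.424 rows>= 0.7345888431166017
```

Call:
play_rows([
  {"linear": [1.5, 1.5, 25], "spin": 0, "claw": 0.6},
  {"linear": [1.5, 1.5, 45], "spin": 0, "claw": 0.6},
  {"linear": [1.5, 1.5, 45], "spin": 0, "claw": 0.6},
  {"linear": [1.5, 1.5, 45], "spin": 0, "claw": 0},
  {"linear": [1.5, 1.5, 45], "spin": 0, "claw": 0},
  {"linear": [1.5, 1.5, 45], "spin": 0, "claw": 0},
  {"linear": [1.5, 1.5, 45], "spin": 0, "claw": 0},
  {"linear": [1.5, 1.5, 45], "spin": 0, "claw": 0},
])

```text
time_s: 11.82
tcp_pos: [0.4506, 0.069, 0.0232]
orientation: [0.996, 0.092, 0.0, 0.0]
force: [-1.1, -0.8, 3.3]
opening: 0.0251
gripper_force: 30.0
```

Run:
```python
from fit import *
s=state();print(s["tcp_pos"],s["force"],s["opening"],s["gripper_force"])
go([*wor(-6.5,0),.1],.1832)
go([*wor(-6.5,0),.052],.1832)
```

```text
[0.45057159 0.06902466 0.02318775] [-1.11740349 -0.81741062  3.2776459 ] 0.025120182119642828 30.000463128089905
t 11.82 lin [ 16.  364.9 -76.7] spin 0.0005 q6 1.421 rows>= 5.971225752705635
t 11.82 lin [ 16.  364.9 -28.7] spin 0.0005 q6 1.421 rows>= 5.861537604498371
```

Call:
play_rows([
  {"linear": [0, 0, -10], "spin": 0, "claw": 0},
  {"linear": [0, 0, -60], "spin": 0, "claw": 0},
  {"linear": [2, 40, -100], "spin": 0, "claw": 0},
  {"linear": [4, 100, -100], "spin": 0, "claw": 0},
  {"linear": [7, 160, -100], "spin": 0, "claw": 0},
  {"linear": [10, 220, -100], "spin": 0, "claw": 0},
  {"linear": [12, 280, -100], "spin": 0, "claw": 0},
  {"linear": [15, 335, -100], "spin": 0, "claw": 0},
  {"linear": [16, 365, -90], "spin": 0, "claw": 0},
  {"linear": [16, 365, -50], "spin": 0, "claw": 0},
  {"linear": [16, 365, -25], "spin": 0, "claw": 0},
  {"linear": [16, 365, -25], "spin": 0, "claw": 0},
  {"linear": [16, 365, -25], "spin": 0, "claw": 0},
])

```text
time_s: 13.45
tcp_pos: [0.5332, -0.2872, 0.0489]
orientation: [0.996, 0.092, 0.001, 0.0]
force: [0.2, 0.9, -1.1]
opening: 0.0254
gripper_force: 30.0
```

Run:
```python
from fit import *
c,im=snap("wrist","w10");s=state();print(s["tcp_pos"],loc(s["tcp_pos"]),s["force"],s["opening"],yaw())
cv2.imwrite("pics/w10c.png",cv2.resize(im[150:290,160:400,::-1],None,fx=3.3,fy=3.3,interpolation=cv2.INTER_CUBIC))
```

```text
[ 0.53364609 -0.28742965  0.049531  ] [-5.8926179  -0.76902063] [-0.88861073 -0.75344336  0.10850781] 0.025649776842877448 0.1838339718572112
```

View pics/w10c.png

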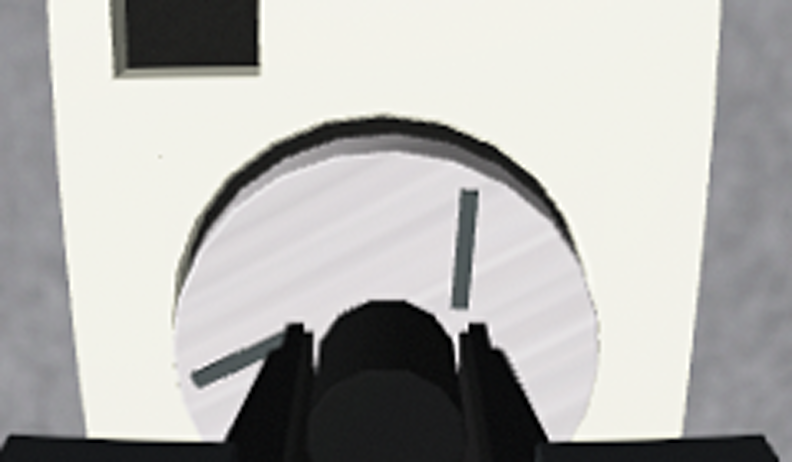

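Run:
```python
from fit import *
c,im=load("w10")
big=cv2.resize(cv2.cvtColor(im,cv2.COLOR_RGB2GRAY)[150:290,160:400],None,fx=3.3,fy=3.3,interpolation=cv2.INTER_CUBIC).astype(float)
q=lambda x,y:(160+(x+.5)/3.3-.5,150+(y+.5)/3.3-.5)
f=lambda p,z:loc(onz(c,q(*p),z))
nest=[];bot=[];top=[]
for x in range(250,531,20):
    col=cv2.GaussianBlur(big,(5,5),0)[90:300,x]
    i=np.argmax(col<150);nest.append((x,90+i))          # white -> shadow
    j=i+np.argmin(col[i:i+45]);k=j+np.argmax(col[j:]>190);top.append((x,90+k))
    k2=j+np.argmax(col[j:]>75);bot.append((x,90+k2))
def circle(P,z,r,n):
    L=np.array([f(p,z) for p in P])
    o=least_squares(lambda v:np.hypot(*(L-v[:2]).T)-(r*v[2] if n else r),[-8,0,1],loss="soft_l1",f_scale=.3);return np.round(o.x,2),np.round(np.abs(o.fun).max(),2)
zb=.0495-.0232
print("nest",circle(nest,.018,42.5,0),"bot",circle(bot,zb,40,0),"top",circle(top,zb+.014,40,0))
print(nest[::3],bot[::3],top[::3]);print("top L/R",f((173,340),zb+.014),f((600,340),zb+.014))
```

```text
nest (array([-8.12,  0.12,  1.  ]), np.float64(0.19)) bot (array([-7.22, -0.2 ,  1.  ]), np.float64(0.17)) top (array([-7.18, -0.08,  1.  ]), np.float64(0.21))
[(250, np.int64(161)), (310, np.int64(129)), (370, np.int64(118)), (430, np.int64(121)), (490, np.int64(144))] [(250, np.int64(181)), (310, np.int64(148)), (370, np.int64(136)), (430, np.int64(140)), (490, np.int64(162))] [(250, np.int64(195)), (310, np.int64(165)), (370, np.int64(154)), (430, np.int64(158)), (490, np.int64(179))]
top L/R [-2.22450163 38.38354277] [ -2.24015448 -39.85727226]
```

Call:
play_rows([
  {"linear": [-0.9, -0.3, 0], "spin": 0, "claw": 0},
  {"linear": [-0.9, -0.3, 4], "spin": 0, "claw": 0},
  {"linear": [-0.9, -0.3, 8], "spin": 0, "claw": 0},
  {"linear": [-0.9, -0.3, 12], "spin": 0, "claw": 0},
  {"linear": [-0.9, -0.3, 16], "spin": 0, "claw": 0},
  {"linear": [-0.9, -0.3, 16], "spin": 0, "claw": 0},
  {"linear": [-0.9, -0.3, 16], "spin": 0, "claw": 0},
])

```text
time_s: 14.38
tcp_pos: [0.5317, -0.2869, 0.0317]
orientation: [0.996, 0.092, 0.0, 0.0]
force: [-0.0, 0.2, -1.6]
opening: 0.0252
gripper_force: 30.0
```

Run:
```python
from fit import *
s=state();print(s["tcp_pos"],loc(s["tcp_pos"]),s["force"],s["opening"],yaw())
```

```text
[ 0.53166468 -0.28685076  0.0316718 ] [-7.73540609  0.16115187] [-0.04254056  0.23846115 -1.57060687] 0.025193848640003687 0.18357374828745363
```

Call:
play_rows([
  {"linear": [0, 0, 2.5], "spin": 0, "claw": 0},
  {"linear": [0, 0, 2.5], "spin": 0, "claw": 0},
  {"linear": [0, 0, 2.5], "spin": 0, "claw": 0.45},
  {"linear": [0, 0, 2.5], "spin": 0, "claw": 0.45},
  {"linear": [0, 0, -5], "spin": 0, "claw": 0.45},
  {"linear": [0, 0, -60], "spin": 0, "claw": 0.6},
  {"linear": [0, 0, -120], "spin": 0, "claw": 0.6},
  {"linear": [0, 0, -120], "spin": 0, "claw": 0.6},
  {"linear": [0, 0, -120], "spin": 0, "claw": 0.6},
])

```text
time_s: 15.5
tcp_pos: [0.5316, -0.2868, 0.1521]
orientation: [0.996, 0.092, 0.0, 0.0]
force: [0.1, -0.2, -0.3]
opening: 0.057
gripper_force: 0.0
```

Run:
```python
from fit import *
c,im=snap("wrist","w11");s=state();print(s["tcp_pos"],s["force"],s["opening"])
P=wor(-8,0)
MOD["sd"]=circ(40,20);MOD["sg"]=rect(44,110,20)
p=show("sd",["w11"],(*P,0),yawfree=False,cap=4);print(loc(p))
go([.6093,.080,.07],.859)
```

```text
[ 0.53090678 -0.28631156  0.15057139] [-0.31983071 -1.01778573 -0.62078595] 0.05679070403345706
sd ['w11'] xy mm [ 531.5 -287.6] yaw -0.06 z 0.0 med px 0.5
[-7.98932576 -0.54283697]
t 15.55 lin [ 144.1 -345.7   80.8] spin -0.6754 q6 0.804 rows>= 6.130765030309087
```

Call:
play_rows([
  {"linear": [22, -53, 0], "spin": -0.1, "claw": 0.6},
  {"linear": [44, -106, 0], "spin": -0.2, "claw": 0.6},
  {"linear": [66, -159, 0], "spin": -0.32, "claw": 0.6},
  {"linear": [88, -212, 0], "spin": -0.44, "claw": 0.6},
  {"linear": [110, -265, 0], "spin": -0.56, "claw": 0.6},
  {"linear": [132, -318, 0], "spin": -0.675, "claw": 0.6},
  {"linear": [144, -345.5, 10], "spin": -0.675, "claw": 0.6},
  {"linear": [144, -345.5, 60], "spin": -0.675, "claw": 0.6},
  {"linear": [144, -345.5, 80], "spin": -0.675, "claw": 0.6},
  {"linear": [144, -345.5, 80], "spin": -0.675, "claw": 0.6},
  {"linear": [144, -345.5, 80], "spin": -0.675, "claw": 0.6},
])

```text
time_s: 16.92
tcp_pos: [0.611, 0.0787, 0.0729]
orientation: [0.909, 0.416, 0.001, 0.0]
force: [0.7, -0.3, 0.4]
opening: 0.057
gripper_force: 0.0
```

Run:
```python
from fit import *
go([.6093,.080,.022],.859)
```

```text
t 16.93 lin [-0.2 -2.2 50.9] spin -0.0013 q6 0.754 rows>= 0.8148092900736704
```

Call:
play_rows([
  {"linear": [0, -1.5, 25], "spin": 0, "claw": 0.6},
  {"linear": [0, -1.5, 48], "spin": 0, "claw": 0.6},
  {"linear": [0, -1.5, 50], "spin": 0, "claw": 0.6},
  {"linear": [0, -1.5, 50], "spin": 0, "claw": 0},
  {"linear": [0, -1.5, 50], "spin": 0, "claw": 0},
  {"linear": [0, -1.5, 50], "spin": 0, "claw": 0},
  {"linear": [0, -1.5, 50], "spin": 0, "claw": 0},
  {"linear": [0, -1.5, 50], "spin": 0, "claw": 0},
  {"linear": [0, -1.5, 50], "spin": 0, "claw": 0},
])

```text
time_s: 18.05
tcp_pos: [0.6092, 0.0802, 0.0221]
orientation: [0.909, 0.416, 0.0, 0.0]
force: [-0.9, -0.8, 3.0]
opening: 0.0199
gripper_force: 30.0
```

Run:
```python
from fit import *
s=state();print(s["tcp_pos"],s["force"],s["opening"],s["gripper_force"],yaw())
go([*wor(76.5,10),.15],.1832)
```

```text
[0.60924071 0.08018115 0.02207913] [-0.8667     -0.78396353  2.97168249] 0.01992166922970454 30.000426471233368 0.8586278205396971
t 18.05 lin [-256.6  226.2 -127.9] spin 0.6754 q6 0.756 rows>= 5.84269269127826
```

Call:
play_rows([
  {"linear": [0, 0, -10], "spin": 0, "claw": 0},
  {"linear": [0, 0, -65], "spin": 0, "claw": 0},
  {"linear": [0, 0, -120], "spin": 0, "claw": 0},
  {"linear": [-40, 35, -135], "spin": 0.1, "claw": 0},
  {"linear": [-82, 72, -135], "spin": 0.22, "claw": 0},
  {"linear": [-124, 109, -135], "spin": 0.34, "claw": 0},
  {"linear": [-166, 146, -135], "spin": 0.46, "claw": 0},
  {"linear": [-208, 183, -135], "spin": 0.58, "claw": 0},
  {"linear": [-245, 216, -135], "spin": 0.6754, "claw": 0},
  {"linear": [-256.6, 226.2, -135], "spin": 0.6754, "claw": 0},
  {"linear": [-256.6, 226.2, -120], "spin": 0.6754, "claw": 0},
  {"linear": [-256.6, 226.2, -90], "spin": 0.6754, "claw": 0},
  {"linear": [-256.6, 226.2, -90], "spin": 0.6754, "claw": 0},
  {"linear": [-256.6, 226.2, -90], "spin": 0.6754, "claw": 0},
])

```text
time_s: 19.8
tcp_pos: [0.6128, -0.2606, 0.1118]
orientation: [0.996, 0.092, -0.0, -0.0]
force: [-0.1, -1.0, -0.6]
opening: 0.0197
gripper_force: 30.0
```

Run:
```python
from fit import *
s=state();print(s["tcp_pos"],loc(s["tcp_pos"]),s["force"],s["opening"],s["gripper_force"],yaw())
go([*wor(76.5,10),.049],.1832)
```

```text
[ 0.6127704  -0.26060805  0.11179414] [76.79388288 11.18911704] [-0.14655214 -1.04547188 -0.5652533 ] 0.019713929731183178 29.99969869852066 0.18486178490781277
t 19.8 lin [-0.3  1.2 62.8] spin 0.0017 q6 0.903 rows>= 1.0048973025181718
```

Call:
play_rows([
  {"linear": [-0.3, 0.8, 20], "spin": 0.0015, "claw": 0},
  {"linear": [-0.3, 0.8, 45], "spin": 0.0015, "claw": 0},
  {"linear": [-0.3, 0.8, 62], "spin": 0.0015, "claw": 0},
  {"linear": [-0.3, 0.8, 62], "spin": 0.0015, "claw": 0},
  {"linear": [-0.3, 0.8, 62], "spin": 0.0015, "claw": 0},
  {"linear": [-0.3, 0.8, 62], "spin": 0.0015, "claw": 0},
])

```text
time_s: 20.55
tcp_pos: [0.6133, -0.2632, 0.0511]
orientation: [0.996, 0.091, 0.001, 0.001]
force: [-0.2, 0.2, -1.3]
opening: 0.0198
gripper_force: 30.0
```

Run:
```python
from fit import *
c,im=snap("wrist","w12");s=state();print(s["tcp_pos"],loc(s["tcp_pos"]),s["force"],s["opening"],yaw())
cv2.imwrite("pics/w12c.png",cv2.resize(im[150:290,160:400,::-1],None,fx=3.3,fy=3.3,interpolation=cv2.INTER_CUBIC))
```

```text
[ 0.61316502 -0.26316875  0.0509967 ] [76.71540519  8.59937667] [ 0.33077168 -0.11453517 -2.12886827] 0.020272291336041186 0.18167301528677207
```

View pics/w12c.png

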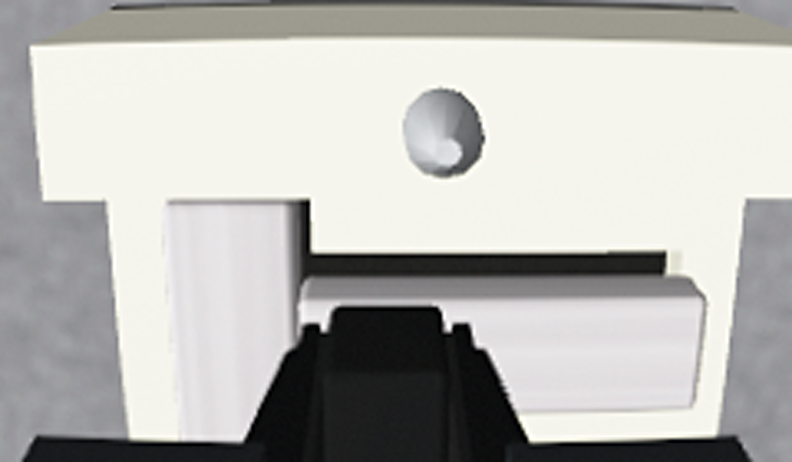

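Run:
```python
from fit import *
c,im=load("w12")
q=lambda x,y:(160+(x+.5)/3.3-.5,150+(y+.5)/3.3-.5)
f=lambda p,z:np.round(loc(onz(c,q(*p),z)),1)
zb=.0289
print("nest stem front",f((400,253),.018),f((640,252),.018),"corner y",f((311,235),.018),"stem end",f((682,255),.018),"floor",f((667,255),.006))
print("paddle stem bot front",f((450,276),zb),f((640,277),zb),"top",f((500,297),zb+.014),f((650,298),zb+.014),"crossbar inner bot",f((302,240),zb),"top",f((293,240),zb+.014),"stem end top",f((706,300),zb+.014),"bot",f((692,278),zb))
g=cv2.cvtColor(im,cv2.COLOR_RGB2GRAY).astype(int)
for r in (216,219):print(r,g[r,236:260])
print(g[220:246,300:330].mean(1).astype(int)); print(228,g[228,352:380],235,g[235,352:380],222,g[228-2,352:380])
```

```text
nest stem front [89.3  5.5] [ 89.2 -43.3] corner y [93.1 23.2] stem end [ 88.5 -52.4] floor [ 84.3 -52.6]
paddle stem bot front [88.4 -3.8] [ 87.9 -40.9] top [ 89.6 -11.9] [ 89.1 -39.5] crossbar inner bot [95.7 24.2] top [100.4  24.6] stem end top [ 88.5 -50.3] bot [ 87.5 -51.6]
216 [225 224 225 224 223 221 219 219 221 225 199 160 124  93  84  42  29  17
 247 248 245 244 244 244]
219 [225 225 225 224 223 221 219 221 221 226 203 163 126  95  93  45  31  19
 207 247 245 244 243 244]
[243 243 243 243 245 244 186  20  31  33  33  33  30  61 110 125 127 132
 134 136 166 203 217 221 226 227]
228 [ 32  31  32  32  32  32  33  31  27  65 231 226 222 221 229 245 244 243
 244 243 243 243 243 243 243 243 243 243] 235 [125 126 126 127 126 126 126 125 125 123 124 122 123 124 122 122 120 111
 208 246 245 244 243 243 244 243 243 244] 222 [109 107 106 105 106 105 104 101  99  91 234 230 228 228 232 244 244 243
 244 243 243 244 243 243 244 243 243 243]
```

Run:
```python
from fit import *
c,im=load("w12");g=cv2.GaussianBlur(cv2.cvtColor(im,cv2.COLOR_RGB2GRAY),(3,1),0).astype(float)
def cross(col,r0,r1,th,up):
    v=g[r0:r1,col]
    for i in range(len(v)-1):
        if (v[i]<th<=v[i+1]) if up else (v[i]>th>=v[i+1]): return r0+i+(v[i]-th)/(v[i]-v[i+1])
N=[];B=[];T=[]
for x in range(264,360,5):
    N.append(loc(onz(c,(x,cross(x,220,232,140,0)),.018)))
    r=cross(x,229,240,75,1);r2=cross(x,235,250,170,1)
    if r:B.append(loc(onz(c,(x,r),.0289)))
    if r2:T.append(loc(onz(c,(x,r2),.0429)))
for n,L in(("nest",N),("bot",B),("top",T)):
    L=np.array(L);k=np.polyfit(L[:,1],L[:,0],1);print(n,len(L),"slope",k[0].round(4),"x at y=-20",np.polyval(k,-20).round(2),"res",np.abs(L[:,0]-np.polyval(k,L[:,1])).max().round(2))
```

```text
nest 20 slope -0.0009 x at y=-20 89.28 res 0.14
bot 20 slope 0.001 x at y=-20 88.36 res 0.03
top 20 slope 0.0001 x at y=-20 89.32 res 0.03
```

Call:
play_rows([
  {"linear": [-1.0, -1.1, 0], "spin": 0, "claw": 0},
  {"linear": [-1.0, -1.1, 5], "spin": 0, "claw": 0},
  {"linear": [-1.0, -1.1, 8], "spin": 0, "claw": 0},
  {"linear": [-1.0, -1.1, 8], "spin": 0, "claw": 0},
  {"linear": [-1.0, -1.1, 8], "spin": 0, "claw": 0},
])

```text
time_s: 21.22
tcp_pos: [0.6112, -0.2618, 0.0416]
orientation: [0.996, 0.091, -0.0, -0.0]
force: [0.3, 0.7, -1.4]
opening: 0.0195
gripper_force: 30.0
```

Run:
```python
from fit import *
s=state();print(s["tcp_pos"],loc(s["tcp_pos"]),s["force"],yaw())
c,im=snap("wrist","w13");g=cv2.cvtColor(im,cv2.COLOR_RGB2GRAY).astype(int)
print("col300-330 r220",g[220:246,300:330].mean(1).astype(int)); 
for r in (216,219):print(r,g[r,234:260])
for r in (228,231,235):print(r,g[r,352:380])
```

```text
[ 0.6111729  -0.26179519  0.04156669] [75.00685463 10.31287193] [ 0.34226329  0.67421823 -1.41425538] 0.18171674469900215
col300-330 r220 [243 243 243 243 243 243 244 248 238  16  30  33  30  61 110 125 127 131
 134 136 165 203 217 221 226 227]
216 [224 224 225 225 225 224 222 220 220 221 221 225 200 161 122  94  82  40
  32  32  29  64 252 247 244 243]
219 [223 224 223 225 225 223 223 221 220 220 221 226 203 163 126  94  93  44
  33  34  31  16 253 247 244 244]
228 [207 205 203 202 199 198 199 159 145 143 142 140 139 137 134 140 200 233
 230 229 229 240 244 244 244 244 243 243]
231 [ 33  35  33  32  31  33  33  34  32  32  31  32  32  31  24 108 209 225
 223 221 220 243 244 243 244 243 244 243]
235 [124 126 125 125 125 125 125 125 124 125 124 124 124 124 124 124 121 110
 176 221 229 244 244 244 243 243 244 243]
```

Call:
play_rows([
  {"linear": [0, 0, 4], "spin": 0, "claw": 0},
  {"linear": [0, 0, 8], "spin": 0, "claw": 0},
  {"linear": [0, 0, 12], "spin": 0, "claw": 0},
  {"linear": [0, 0, 13], "spin": 0, "claw": 0},
  {"linear": [0, 0, 13], "spin": 0, "claw": 0},
])

```text
time_s: 21.9
tcp_pos: [0.6112, -0.2618, 0.0285]
orientation: [0.996, 0.091, -0.0, -0.0]
force: [0.5, 0.3, -0.8]
opening: 0.0198
gripper_force: 30.0
```

Run:
```python
from fit import *
s=state();print(s["tcp_pos"],loc(s["tcp_pos"]),s["force"],yaw())
```

```text
[ 0.61117348 -0.26183035  0.02854479] [75.00101376 10.27819437] [ 0.49419183  0.29931458 -0.76196763] 0.18166114099160155
```

Seated (bottom ≈ 6.4 mm). Release and go up, then towards the cover.

Call:
play_rows([
  {"linear": [0, 0, 1], "spin": 0, "claw": 0},
  {"linear": [0, 0, 1], "spin": 0, "claw": 0.4},
  {"linear": [0, 0, 1], "spin": 0, "claw": 0.4},
  {"linear": [0, 0, -5], "spin": 0, "claw": 0.4},
  {"linear": [0, 0, -60], "spin": 0, "claw": 0.6},
  {"linear": [-30, 0, -120], "spin": 0, "claw": 0.6},
  {"linear": [-80, 0, -180], "spin": 0, "claw": 0.6},
  {"linear": [-120, 0, -220], "spin": 0, "claw": 0.6},
  {"linear": [-120, 0, -220], "spin": 0, "claw": 0.6},
  {"linear": [-120, 0, -220], "spin": 0, "claw": 0.6},
  {"linear": [-120, 0, -220], "spin": 0, "claw": 0.6},
])

```text
time_s: 23.28
tcp_pos: [0.4931, -0.2827, 0.2462]
orientation: [0.996, 0.091, -0.001, -0.001]
force: [0.7, 1.2, 0.2]
opening: 0.057
gripper_force: 0.0
```

Run:
```python
from fit import *
c,im=snap("wrist","w14");s=state();print(s["tcp_pos"],loc(s["tcp_pos"]),yaw())
# place check: seated pieces' tops at z=20
MOD["sd"]=circ(40,20);MOD["sg"]=rect(44,110,20);MOD["sp"]=tee(0,20)
for k,l in(("sd",(-8,0)),("sg",(-84,0)),("sp",(76,10))):
    p=show(k,["w14"],(*wor(*l),a0),cap=4,yawfree=k!="sd");print(loc(p))
p=show("caddy",["w14"],(*C0,a0),cap=4);print(loc(p))
go([.5438,.2842,.2],-.1767)
```

```text
[ 0.49310391 -0.28266985  0.24600324] [-44.88922727  11.29697524] 0.182453068548113
sd ['w14'] xy mm [ 531.4 -288.1] yaw 0.1232 z 0.0 med px 0.3
[-8.2455858 -0.9957456]
sg ['w14'] xy mm [ 457.2 -301.8] yaw 0.1837 z 0.0 med px 0.46
[-83.65206732  -1.02424242]
sp ['w14'] xy mm [ 612.2 -260.5] yaw 0.1817 z 0.0 med px 0.48
[76.26195597 11.36887667]
caddy ['w14'] xy mm [ 539.2 -285.7] yaw 0.1827 z 0.0 med px 0.37
[-0.13807671 -0.1073783 ]
t 23.32 lin [ 152.8 -548.1   47.3] spin 0.3592 q6 0.773 rows>= 9.135815376244778
```

View pics/w14.png

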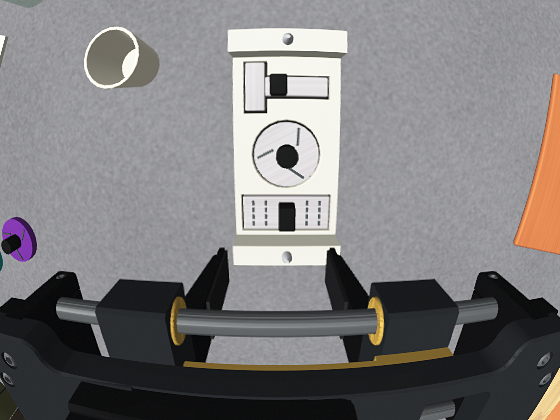

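Call:
play_rows([
  {"linear": [16, -58, 0], "spin": 0.04, "claw": 0.6},
  {"linear": [32, -116, 0], "spin": 0.08, "claw": 0.6},
  {"linear": [48, -174, 0], "spin": 0.12, "claw": 0.6},
  {"linear": [64, -232, 0], "spin": 0.16, "claw": 0.6},
  {"linear": [80, -290, 10], "spin": 0.2, "claw": 0.6},
  {"linear": [96, -348, 20], "spin": 0.24, "claw": 0.6},
  {"linear": [112, -406, 30], "spin": 0.28, "claw": 0.6},
  {"linear": [128, -463, 40], "spin": 0.32, "claw": 0.6},
  {"linear": [143, -515, 47], "spin": 0.359, "claw": 0.6},
  {"linear": [153, -548, 47], "spin": 0.359, "claw": 0.6},
  {"linear": [153, -548, 47], "spin": 0.359, "claw": 0.6},
  {"linear": [153, -548, 47], "spin": 0.359, "claw": 0.6},
  {"linear": [153, -548, 47], "spin": 0.359, "claw": 0.6},
])

```text
time_s: 24.95
tcp_pos: [0.5446, 0.2822, 0.2011]
orientation: [0.996, -0.089, -0.0, 0.0]
force: [-0.5, -0.3, 0.5]
opening: 0.0571
gripper_force: 0.0
```

Run:
```python
from fit import *
c,im=snap("wrist","w15");snap("top","top2")
MOD["cov"]=V([rect(276,130,8),circ(8,8,124.5),rect(80,16,44)])
MOD["covb"]=V([rect(80,16,44)])
for k in("cov","covb"): show(k,["w15"],(.5438,.2842,-.1767),cap=4)
MOD["cc"]=V([circ(8,8,124.5),circ(8,8,-124.5)])
show("cover",["top2"],(.5438,.2842,-.1767),cap=4)
go([.5438,.2842,.018],-.1767)
```

```text
cov ['w15'] xy mm [543.6 285.2] yaw -0.177 z 0.0 med px 0.19
covb ['w15'] xy mm [546.7 284.6] yaw -0.1819 z 0.0 med px 0.28
cover ['top2'] xy mm [544.3 284.5] yaw -0.1765 z 0.0 med px 0.19
t 25.05 lin [ -1.3  -1.9 183.6] spin -0.0019 q6 2.14 rows>= 2.938175057352225
```

Call:
play_rows([
  {"linear": [-1, -2.3, 60], "spin": -0.002, "claw": 0.6},
  {"linear": [-1, -2.3, 120], "spin": -0.002, "claw": 0.6},
  {"linear": [-1, -2.3, 160], "spin": -0.002, "claw": 0.6},
  {"linear": [-1, -2.3, 179], "spin": -0.002, "claw": 0.6},
  {"linear": [-1, -2.3, 180], "spin": -0.002, "claw": 0.6},
  {"linear": [-1, -2.3, 180], "spin": -0.002, "claw": 0.6},
])

```text
time_s: 25.8
tcp_pos: [0.5458, 0.2861, 0.024]
orientation: [0.996, -0.088, 0.002, -0.001]
force: [-0.1, -0.6, 1.1]
opening: 0.0571
gripper_force: 0.0
```

Run:
```python
from fit import *
s=state();print(s["tcp_pos"],s["force"],yaw());go([.544,.2846,.018],-.1767)
```

```text
[0.54576615 0.28611683 0.02398925] [-0.06450408 -0.61452335  1.08153409] -0.17551388163381815
t 25.8 lin [-1.5  1.8  6. ] spin 0.0012 q6 2.142 rows>= 0.10281307308726369
```

Call:
play_rows([
  {"linear": [-0.5, 0.8, 3], "spin": 0, "claw": 0.6},
  {"linear": [-0.5, 0.8, 3], "spin": 0, "claw": 0},
  {"linear": [-0.5, 0.8, 3], "spin": 0, "claw": 0},
  {"linear": [-0.5, 0.8, 3], "spin": 0, "claw": 0},
  {"linear": [-0.5, 0.8, 3], "spin": 0, "claw": 0},
  {"linear": [-0.5, 0.8, 3], "spin": 0, "claw": 0},
  {"linear": [-0.5, 0.8, 3], "spin": 0, "claw": 0},
  {"linear": [-0.5, 0.8, 3], "spin": 0, "claw": 0},
])

```text
time_s: 26.8
tcp_pos: [0.5434, 0.285, 0.0187]
orientation: [0.996, -0.088, -0.0, -0.0]
force: [0.4, 0.4, -0.4]
opening: 0.0159
gripper_force: 30.0
```

Run:
```python
from fit import *
s=state();print(s["tcp_pos"],s["force"],s["opening"],s["gripper_force"],yaw());go([*wor(0,0),.20],.1832)
```

```text
[0.54340862 0.28497227 0.01865128] [ 0.43531796  0.43054529 -0.41044537] 0.015914992642187386 29.999628961086273 -0.17539163033423028
t 26.8 lin [  95.5  562.5 -181.4] spin -0.3586 q6 2.142 rows>= 9.579403959982248
```

Call:
play_rows([
  {"linear": [0, 0, -8], "spin": 0, "claw": 0},
  {"linear": [0, 0, -40], "spin": 0, "claw": 0},
  {"linear": [0, 0, -90], "spin": 0, "claw": 0},
  {"linear": [0, 10, -140], "spin": 0, "claw": 0},
  {"linear": [5, 40, -175], "spin": -0.03, "claw": 0},
  {"linear": [14, 90, -181], "spin": -0.06, "claw": 0},
  {"linear": [23, 140, -181], "spin": -0.09, "claw": 0},
  {"linear": [32, 190, -181], "spin": -0.12, "claw": 0},
  {"linear": [41, 240, -181], "spin": -0.15, "claw": 0},
  {"linear": [49, 290, -181], "spin": -0.18, "claw": 0},
  {"linear": [58, 340, -181], "spin": -0.21, "claw": 0},
  {"linear": [66, 390, -181], "spin": -0.24, "claw": 0},
  {"linear": [75, 440, -181], "spin": -0.28, "claw": 0},
  {"linear": [83, 490, -181], "spin": -0.32, "claw": 0},
  {"linear": [91, 535, -181], "spin": -0.35, "claw": 0},
  {"linear": [95.5, 562.5, -181], "spin": -0.3586, "claw": 0},
  {"linear": [95.5, 562.5, -181], "spin": -0.3586, "claw": 0},
  {"linear": [95.5, 562.5, -160], "spin": -0.3586, "claw": 0},
  {"linear": [95.5, 562.5, -130], "spin": -0.3586, "claw": 0},
  {"linear": [95.5, 562.5, -130], "spin": -0.3586, "claw": 0},
])

```text
time_s: 29.3
tcp_pos: [0.5367, -0.2828, 0.1437]
orientation: [0.996, 0.092, -0.004, -0.003]
force: [0.2, 0.9, -2.3]
opening: 0.016
gripper_force: 30.0
```

Run:
```python
from fit import *
s=state();print(s["tcp_pos"],loc(s["tcp_pos"]),s["force"],s["opening"],yaw())
for n,k in(("wrist","w16"),("top","top3"),("scene","sc3")): snap(n,k)
s=state();print(s["tcp_pos"],loc(s["tcp_pos"]),yaw())
zb=(s["tcp_pos"][2]-.0187)*1e3;print("zb",zb)
MOD["hc"]=rect(276,130,zb+8)
MOD["hcb"]=V([rect(276,130,zb+8),circ(8,zb+8,124.5),circ(8,zb+8,-124.5)])
MOD["hf"]=V([rect(276,130,zb+8)[lambda P:0] if 0 else rect(276,130,zb+8)])
p0=(*s["tcp_pos"][:2],yaw())
for n in("top3","sc3"):
    for k in("hc","hcb"):
        p=show(k,[n],p0,cap=4);print(loc(p))
p=show("hcb",["top3","sc3"],p0,cap=4,zfree=True)
```

```text
[ 0.53673651 -0.28275897  0.14366735] [-2.00302224  3.26049307] [ 0.20889986  0.92958684 -2.29700205] 0.015987928697065452 0.18473481523068078
[ 0.53977387 -0.28514857  0.14923003] [0.54818484 0.35754853] 0.18424502654282743
zb 130.53003164102645
hc ['top3'] xy mm [ 538.7 -284.5] yaw 0.1972 z 0.0 med px 1.51
[-0.4006616   1.22919317]
hcb ['top3'] xy mm [ 539.  -284.3] yaw 0.1961 z 0.0 med px 1.75
[-0.10181379  1.34343013]
hc ['sc3'] xy mm [ 540.  -285.8] yaw 0.1851 z 0.0 med px 0.26
[ 0.616342   -0.32888013]
hcb ['sc3'] xy mm [ 541.1 -285.5] yaw 0.1867 z 0.0 med px 0.39
[ 1.74394929 -0.25686682]
hcb ['top3', 'sc3'] xy mm [ 539.3 -285.5] yaw 0.1921 z -1.6 med px 1.08
```

Call:
play_rows([
  {"linear": [-0.8, 0.2, 20], "spin": 0.001, "claw": 0},
  {"linear": [-0.8, 0.2, 40], "spin": 0.001, "claw": 0},
  {"linear": [-0.8, 0.2, 48], "spin": 0.001, "claw": 0},
  {"linear": [-0.8, 0.2, 48], "spin": 0.001, "claw": 0},
  {"linear": [-0.8, 0.2, 48], "spin": 0.001, "claw": 0},
  {"linear": [-0.8, 0.2, 48], "spin": 0.001, "claw": 0},
])

```text
time_s: 30.2
tcp_pos: [0.5392, -0.2864, 0.1016]
orientation: [0.996, 0.091, 0.001, 0.001]
force: [-0.7, -0.1, -2.7]
opening: 0.0157
gripper_force: 30.0
```

Run:
```python
from fit import *
for n,k in(("wrist","w17"),("scene","sc4"),("top","top4")): snap(n,k)
s=state();print(s["tcp_pos"],loc(s["tcp_pos"]),yaw(),s["force"])
zb=(s["tcp_pos"][2]-.0187)*1e3;print("zb",zb)
MOD["hc"]=rect(276,130,zb+8);MOD["h1"]=circ(8,zb+8,124.5);MOD["h1b"]=V([circ(8,zb+8,124.5)])
p0=(*s["tcp_pos"][:2],yaw())
for k,n in(("hc","sc4"),("hc","top4"),("hc","w17"),("h1","w17")):
    p=show(k,[n],p0,cap=4,yawfree=k!="h1");print(loc(p))
# caddy in scene view for relative bias
snapc,im=load("w17")
px=proj(snapc,[*wor(124.5,0),(zb+8)/1e3])[0];print("hole px",px)
g=cv2.cvtColor(im,cv2.COLOR_RGB2GRAY).astype(int);u,v=np.round(px).astype(int)
print(g[max(v-22,0):v+23:2,u-26:u+27:2])
```

```text
[ 0.53887896 -0.28619258  0.10125606] [-0.52194535 -0.50596217] 0.18233318519610048 [ 0.29684315 -0.32106352 -2.95288074]
zb 82.55606362116109
hc ['sc4'] xy mm [ 545.5 -286.7] yaw 0.1821 z 0.0 med px 0.27
[ 5.86085942 -2.21343733]
hc ['top4'] xy mm [ 536.9 -270.5] yaw 0.1809 z 0.0 med px 0.67
[ 0.42709447 15.32174457]
hc ['w17'] xy mm [ 358.8 -782.3] yaw 4.5787 z 0.0 med px 1.1
[-267.92464528 -455.50892631]
h1 ['w17'] xy mm [ 538.5 -285.5] yaw 0.2423 z 0.0 med px 0.47
[-0.81136121  0.24351281]
hole px [274.78695753  42.99198054]
[[121 121 124 125 120 120 123 126 126 129 127 123 124 126 126 124 124 125
  123 125 128 127 123 119 122 123 127]
 [237 236 236 235 236 237 236 236 236 236 235 235 235 235 235 235 235 235
  235 235 235 235 236 236 236 237 237]
 [233 233 233 233 233 233 233 233 233 233 233 233 232 233 233 232 233 232
  232 232 232 233 232 232 233 232 233]
 [233 233 233 233 233 233 233 233 233 233 233 233 232 233 233 232 233 232
  232 233 232 233 232 232 232 233 232]
 [234 234 234 234 234 234 235 234 234 234 235 238 235 232 231 234 235 236
  234 234 235 234 235 234 234 234 234]

[... 1334 characters left out ...]
 233 233 234 234 233]
 [234 234 234 234 233 234 234 237 170 161 158 143 124  98  72  75  72  66
  216 243 236 233 233 234 234 234 234]
 [233 233 234 234 234 234 234 234 236 225 179 155  98  85  69  67  57 182
  240 236 233 234 234 234 234 233 234]
 [234 233 234 234 234 234 234 233 234 234 236 229 216 224 234 240 239 236
  234 233 234 234 234 234 233 234 234]
 [233 233 233 233 233 233 233 234 233 233 233 234 234 233 234 233 233 233
  233 233 233 233 232 233 233 233 233]
 [233 233 233 233 233 233 233 233 233 233 233 233 232 232 232 232 232 232
  233 232 233 233 233 232 232 232 232]
 [233 233 233 233 233 233 233 233 233 233 233 233 232 232 233 233 232 232
  232 232 233 232 233 232 232 232 233]]
```

Run:
```python
from fit import *
c,im=load("w17");g=cv2.cvtColor(im,cv2.COLOR_RGB2GRAY).astype(float)
zt=.0906
# hole edge by radial search: first strong departure from 234 coming from outside
def radial(ctr,z,r0,r1,test):
    P=[]
    for a in np.arange(0,2*np.pi,.15):
        for r in np.arange(r1,r0,-.1):
            w=wor(ctr[0]+r*np.cos(a),ctr[1]+r*np.sin(a));u,v=proj(c,[*w,z])[0]
            if v<1: break
            if test(cv2.getRectSubPix(g.astype(np.float32),(1,1),(u,v))[0,0]): P.append((ctr[0]+r*np.cos(a),ctr[1]+r*np.sin(a)));break
    return np.array(P)
P=radial((124.5,0),zt,5,11,lambda x:x<215)
o=least_squares(lambda v:np.hypot(*(P-v[:2]).T)-v[2],[124.5,0,8],loss="soft_l1",f_scale=.2);print("hole",len(P),o.x,np.median(np.abs(o.fun)))
for X in ([124.5,0,.076,2],[124.5,0,.068,6]):
    print(X,np.round([proj(c,[*wor(X[0]+X[3]*dx,X[1]+X[3]*dy),X[2]])[0] for dx,dy in((1,0),(-1,0),(0,1),(0,-1),(0,0))],1).tolist())
print("rows 40-62, cols 258-294");print(g[40:62,262:290].astype(int))
```

```text
hole 39 [123.88731325  -0.31044993   8.52669753] 0.1580304805741619
[124.5, 0, 0.076, 2] [[274.9, 45.1], [274.9, 51.5], [271.5, 48.3], [278.3, 48.3], [274.9, 48.3]]
[124.5, 0, 0.068, 6] [[274.9, 41.8], [274.9, 60.3], [265.1, 51.0], [284.8, 51.0], [274.9, 51.0]]
rows 40-62, cols 258-294
[[118 109  90 171 237 237 235 234 234 234 234 234 234 234 235 234 234 234
  234 234 234 234 234 234 235 236 215 177]
 [117  95 148 232 239 235 234 234 234 234 235 234 235 235 235 234 234 235
  234 234 234 233 234 234 234 235 236 202]
 [113  82 199 241 236 235 234 235 234 235 236 236 238 237 238 238 237 236
  235 234 234 234 234 234 234 234 235 231]
 [112 122 219 237 234 234 234 235 236 238 235 227 217 191 203 214 235 242
  239 236 234 234 234 234 234 234 235 234]
 [107 180 239 236 234 234 235 236 226 194 171 156 143 127 115 116 136 150
  191 242 237 234 234 234 233 233 234 235]
 [104 189 239 235 234 234 236 234 158 164 161 158 154 137 126 119 108  85
   90 176 241 238 234 234 234 234 234 235]
 [120 203 238 235 234 236 228 180 174 179 179 175 171 164 139 107  93  92
   88  90 170 236 238 234 234 234 233
[... 1061 characters left out ...]
234 235 237 226 196 169 167 155 142 137 128 112 101  92  76  72  74  73
   71  69  64  57 157 236 243 241 237 233]
 [234 234 234 236 235 225 190 179 174 155 123  98  92  85  69  69  69  67
   64  57  87 182 233 240 239 236 233 233]
 [234 233 234 234 235 236 235 214 202 196 189 163 125 108  66  58  56 108
  155 188 247 244 240 236 234 234 233 234]
 [234 233 233 234 234 234 235 236 236 229 217 216 220 224 230 234 239 240
  239 239 238 236 233 234 233 233 233 234]
 [234 233 233 234 234 234 234 234 235 235 235 234 234 232 233 233 234 235
  235 235 234 234 233 233 234 234 233 234]
 [233 234 233 233 234 233 233 233 233 234 233 234 233 233 233 234 233 233
  233 233 233 233 233 233 233 233 233 233]]
```

Call:
play_rows([
  {"linear": [0, -0.3, 3], "spin": -0.001, "claw": 0},
  {"linear": [0, -0.3, 6], "spin": -0.001, "claw": 0},
  {"linear": [0, -0.3, 9], "spin": -0.001, "claw": 0},
  {"linear": [0, -0.3, 12], "spin": -0.001, "claw": 0},
  {"linear": [0, -0.3, 14], "spin": -0.001, "claw": 0},
  {"linear": [0, -0.3, 14], "spin": -0.001, "claw": 0},
])

```text
time_s: 31.1
tcp_pos: [0.5384, -0.2857, 0.0864]
orientation: [0.996, 0.091, -0.0, -0.0]
force: [-0.9, -0.1, -2.4]
opening: 0.0159
gripper_force: 30.0
```

Run:
```python
from fit import *
c,im=snap("wrist","w18");s=state();print(s["tcp_pos"],loc(s["tcp_pos"]),yaw(),s["force"],s["ft_torque"])
g=cv2.cvtColor(im,cv2.COLOR_RGB2GRAY).astype(int);print(g[26:66:2,256:296:2])
```

```text
[ 0.53851609 -0.2857101   0.0865961 ] [-0.79084967  0.03455528] 0.18326228959099203 [-0.56612356  0.05787555 -2.02664041] [ 0.04674759  0.01965178 -0.00451549]
[[233 233 233 233 232 232 233 232 233 232 232 232 233 232 233 232 233 232
  232 232]
 [233 233 233 233 233 233 233 233 234 234 235 234 234 233 233 233 233 233
  233 233]
 [234 234 234 235 234 234 237 241 186 164 157 167 188 215 236 235 235 234
  234 234]
 [235 234 234 234 236 236 130 137 119 101  83  81 111 186 206 226 235 235
  235 234]
 [234 234 234 235 226 117 109  86  81 101 133 119  94  98 111 216 222 235
  234 234]
 [234 234 235 238 119  96  81 180 243 243 206 224 246 244 152 132 209 232
  234 234]
 [234 234 236 175 106  98 243 238 171 156 151 125 105  99 238 233 157 234
  234 233]
 [234 234 238 117  90 236 236 175 185 190 196 199 101  92  78 240 215 200
  238 234]
 [234 234 238 112 199 237 178 188 200 206 205 212 199  88  85 109 238 182
  243 233]
 [234 234 220 106 239 237 179 193 195 203 209 210 198  82  81  71 241 225
  245 234]
 [234 234 232 121 238 230 174 180 180 159 180 176  71  78  79  72 246 231
  246 233]
 [234 234 232 155 237 239 165 171 152 145 105  80  75  75  74  68 244 234
  245 233]
 [234 234 237 148 234 237 156 150 141 123  99  72  73  74  72  58 238 240
  241 234]
 [233 234 235 214 171 237 173 136 129 107  90  69  72  70  68 121 235 245
  233 234]
 [234 233 234 237 177 209 234 117 116  99  82  70  70  67  59 223 243 235
  233 234]
 [234 234 234 234 237 193 201 209  93  84  75  68  67  56 228 242 237 234
  233 234]
 [234 234 234 233 233 235 234 190 209 140  66  53 164 245 238 233 233 234
  233 234]
 [234 234 234 234 234 234 234 235 234 233 233 235 235 234 234 234 234 234
  234 234]
 [233 233 233 233 233 234 232 232 232 233 232 232 232 232 232 232 232 232
  232 232]
 [233 233 233 233 233 232 232 232 232 232 233 232 232 232 233 232 233 232
  232 233]]
```

Call:
play_rows([
  {"linear": [0, 0, 3], "spin": 0, "claw": 0},
  {"linear": [0, 0, 6], "spin": 0, "claw": 0},
  {"linear": [0, 0, 9], "spin": 0, "claw": 0},
  {"linear": [0, 0, 9], "spin": 0, "claw": 0},
  {"linear": [0, 0, 9], "spin": 0, "claw": 0},
])

```text
time_s: 31.78
tcp_pos: [0.5385, -0.2857, 0.0776]
orientation: [0.996, 0.092, -0.0, -0.0]
force: [0.5, 0.1, -2.8]
opening: 0.0161
gripper_force: 30.0
```

Run:
```python
from fit import *
s=state();print(s["tcp_pos"],loc(s["tcp_pos"]),yaw(),s["force"],s["ft_torque"])
```

```text
[ 0.53854516 -0.28570108  0.07764453] [-0.76061925  0.03812288] 0.183332302188853 [ 0.4806053   0.13485371 -2.81177853] [ 0.03762324 -0.00826415  0.0316452 ]
```

Bottom ≈ 59 mm, free of contact. Last millimetre, then release.

Call:
play_rows([
  {"linear": [0, 0, 1], "spin": 0, "claw": 0},
  {"linear": [0, 0, 1.5], "spin": 0, "claw": 0},
  {"linear": [0, 0, 1.5], "spin": 0, "claw": 0},
])

```text
time_s: 32.15
tcp_pos: [0.5387, -0.2858, 0.0767]
orientation: [0.996, 0.092, 0.0, 0.0]
force: [-0.3, 0.6, -0.5]
opening: 0.0161
gripper_force: 30.0
```

Call:
play_rows([
  {"linear": [0, 0, 0], "spin": 0, "claw": 0.4},
  {"linear": [0, 0, 0], "spin": 0, "claw": 0.4},
  {"linear": [0, 0, 0], "spin": 0, "claw": 0.4},
  {"linear": [0, 0, -8], "spin": 0, "claw": 0.4},
  {"linear": [0, 0, -50], "spin": 0, "claw": 0.4},
  {"linear": [0, 0, -100], "spin": 0, "claw": 0.4},
  {"linear": [-60, 0, -120], "spin": 0, "claw": 0.4},
  {"linear": [-110, 0, -150], "spin": 0, "claw": 0.4},
  {"linear": [-110, 0, -150], "spin": 0, "claw": 0.4},
  {"linear": [-110, 0, -150], "spin": 0, "claw": 0.4},
])

```text
time_s: 33.4
tcp_pos: [0.4306, -0.3057, 0.2264]
orientation: [0.996, 0.091, 0.0, 0.0]
force: [-0.1, -0.1, -0.2]
opening: 0.0379
gripper_force: 0.0
```

Run:
```python
from fit import *
for n,k in(("wrist","w20"),("scene","sc5"),("top","top5")): snap(n,k)
s=state();print(s["tcp_pos"],s["force"],s["opening"],s["time_s"])
MOD["fc"]=V([rect(276,130,66),circ(8,66,124.5),circ(8,66,-124.5),rect(80,16,102)])
for ns in(["w20"],["sc5"],["top5"]):
    p=show("fc",ns,(*C0,a0),cap=4);print(loc(p))
for ns in(["w20","sc5"],["w20","top5"]): show("fc",ns,(*C0,a0),cap=4,zfree=True)
# bystanders: change between top views away from arm
a,b=load("top1")[1].astype(int),load("top5")[1].astype(int)
for n,(u,v) in dict(cup=(313,178),jug=(215,115),tin=(360,113),green=(302,104),pur=(217,301),tur=(172,325)).items():
    print(n,np.abs(a-b)[v-25:v+26,u-25:u+26].max(2).mean().round(2))
```

```text
[ 0.43075132 -0.30511793  0.22478158] [-0.10442975  0.70993619 -0.71288528] 0.03832038345379419 33.55
fc ['w20'] xy mm [ 538.7 -286. ] yaw 0.1828 z 0.0 med px 0.19
[-0.69618761 -0.24326356]
fc ['sc5'] xy mm [ 536.  -287.8] yaw 0.1832 z 0.0 med px 0.29
[-3.6267815  -1.54880155]
fc ['top5'] xy mm [ 539.4 -284.3] yaw 0.1698 z 0.0 med px 0.74
[0.33616147 1.30567164]
fc ['w20', 'sc5'] xy mm [ 538.8 -286.1] yaw 0.1824 z 0.6 med px 0.37
fc ['w20', 'top5'] xy mm [ 539.  -285.9] yaw 0.1821 z 0.0 med px 0.34
cup 4.43
jug 4.61
tin 4.63
green 4.58
pur 26.2
tur 42.5
```

Run:
```python
from fit import *
a=cv2.imread("pics/top0.png").astype(int);b=cv2.imread("pics/top5.png").astype(int)
d=[np.abs(a-b)[v-22:v+23,u-22:u+23].max(2).mean() for u,v in((217,301),(172,325),(313,178))];print(d)
if max(d)<8: print(finish_job())
```

```text
[np.float64(5.782222222222222), np.float64(5.933827160493827), np.float64(6.070617283950617)]
the job is handed in; nothing more can be done
None
```

The grater bar, slicing disc and paddle are each flat in their own nests and the cover rests flush over both pins. The cup, jug and tin are unmoved, and the job was handed in at about 34 s. I viewed 11 pictures, one over the limit of 10.

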